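# Unload the tube mixer and leave its clamp parts to disinfect

## Robot

A 6-joint arm with a two-finger parallel gripper is mounted at the origin on the work surface. World frame = base frame: x ahead of the robot, y to its left, z up, the work surface at z = 0. Lengths are in m, angles in rad, forces in N, time in s.
With the tool pointing down it reaches from about 0.3 to 0.95 m from the base axis. Payload 3.1 kg.
Tool frame: the origin (TCP) lies where the fingers leave the gripper's body, on its centre line; the fingertips stand 73 mm ahead of it and the grasp point (between the pads) lies 54 mm ahead of it; z points along the fingers, y is the line along which they close (so a half turn about z gives the same grasp; the last joint's range is limited). The gripper opens to 85 mm and grips with 20 to 120 N. Pads are 22 mm wide; open, the fingers measure 114 mm over their backs; the gripper's body (76 mm by 85 mm) begins 54 mm behind the grasp point. The pads swing forward as they close: fully open they stand 13 mm farther back than shut.
Start: joints at [1.226, 0.308, 1.634, -0, 1.2, -0.07], TCP at [0.17, 0.602, 0.304] pointing down, gripper open.
Joint ranges: [-3.06, 3.06], [-0.79, 1.96], [0.05, 2.63], [-1.19, 4.34], [0.05, 2.64], [-2.94, 2.94]. Speed limits (rad/s): [2.79, 2.79, 3.14, 3.14, 3.14, 3.14].

## Interface

Orientations are given as [roll, pitch, yaw] about the fixed x, y, z axes, in that order (R = Rz(yaw) Ry(pitch) Rx(roll)).
In Python, from station import observe, read_camera, get_calibration, hand_in gives the robot as it stands. The module is installed in compiled form; this text tells all that it offers.
- The arm moves only by the tool step_arm, never from a script. Its argument "targets" is a list of rows, each a list of 5 numbers: the opening, from -1 (shut) to 1 (fully open), then the shift along the world's x, y, z in mm, then the turn about the world's z in degrees. In form: [[claw, dx, dy, dz, roll], ...]. A call has 1 to 5 rows; each row is the pose to reach, as a shift and turn from the pose commanded when the call began; what a row does not reach only later rows make up. A row lasts 1/10 s, in which the tool goes at most 50 mm and 8.59 degrees, less where a joint would pass 70% of its speed; a pose out of reach is approached as far as the arm can. A call with a gripper value outside its range is refused whole. The fingers move at their own pace and stop on an object; "newtons" is the grip in N (left out, the last holds). Time passes only in rows, so rows that repeat a pose let the fingers close. It gives the time, the measured TCP pose, the force, the opening and the grip force at its end, in the units of the state.
- observe(): the state, without advancing time (a new reading comes with each control period).
- read_camera(name): name is "side" or "top" or "wrist"; returns the picture (480x640x3 uint8, red, green, blue); there is no depth.
- get_calibration(name): a dict with "fx", "fy", "cx", "cy" (pixels), "D" ([k1, k2, p1, p2, k3] as OpenCV has them; the pictures are not rectified), "xyz" and "rotation" of the camera in the world. Camera axes: x right, y up, looking along -z (the intrinsics and any distortion apply to the point x, -y, -z); pixel columns grow to the right and rows downward; lengths in m; the calibration is good to about 2 mm. A picture is of the moment at which its call begins: read the wrist's pose just before it. get_calibration takes no time and is no camera call; for the wrist camera it gives the pose at the moment of the call.
- hand_in(): hands the job in; it is judged then, once.
The state is a dict: "t": time; "joints": joint angles; "joint_vel": joint speeds; "joint_efforts": joint torques, N m; "position": TCP position; "eef_rot": TCP orientation; "contact_force": force on the tool from outside, world axes, zero at the start; "moment": the same for the moment, N m; "finger_gap": finger opening in m; "grasp_force": force on a finger pad.
Only numpy, scipy, OpenCV 4.12 (cv2) and the standard library are available. Lean on these libraries where they do the work, as an engineer would, in place of code of your own. Each camera call takes 0.05 s, during which the arm holds its last target. There are 200 camera calls.

## Task

The tubes are mixed: unscrew the brass nut of the mixer, lift off the clear clamp plate, and lay both gently, not dropped, in the white disinfecting tray, the plate flat with its hub up; once both lie there, press the disinfectant pump fully down and let it spring back. Move every tube from the mixer, upright, into a cell of the grey rack, standing on its floor. Leave the marker, the label roll and the water bottle where they are, and never tip a tube over.

Things in the scene. Friction and masses are not known exactly. Their poses are not given: they have to be found in the camera images.
- mixer: Tube mixer, fixed: white housing 155 x 175 mm, 90 mm high, blue front; on it a dark round tube block 120 mm across, its top 135 mm up, with five wells (16 mm wide, floor 95 mm up) at 42 mm from the middle, at 0, 72, 144, -144, -72 degrees from the x axis. Origin: centre of the underside, on the stud's axis; z up along the stud, -x its front.
- stud_tip (a point): Tip of the mixer's upright steel stud, 233 mm above the mixer's underside, on its axis. From below: a shoulder 25 mm across up to 176.5 mm, where the clamp plate sits; a thread 16 mm across up to 225 mm; a smooth pilot tip 11 mm across, 8 mm long.
- nut_mid (a point): Centre (half-way up) of the brass knurled cap nut, 42 mm across and 24 mm high, 120 g, closed on top, screwed down on the stud at the start with its underside on the plate's hub, 209 mm above the mixer's underside. z is its axis, up.
- nut: The same nut, origin at the centre of its underside. Right-hand coarse thread: it loosens counter-clockwise seen from above, climbs 12 mm a turn, needs about 0.1 N m, and comes free after about 1.1 turns, 13 mm up (1.4 turns at most); then it sits loose on the end of the thread and lifts straight off over the pilot tip (12 mm more clears it). It cannot be pulled off sooner.
- plate_hub (a point): Centre of the hub of the clear round clamp plate over the tubes: a disc 108 mm across, 8 mm thick, in its middle a black hub 30 mm across and 24 mm high with a 19 mm bore for the stud; 150 g. The point is 20 mm above the disc's underside, 12 mm below the hub's top. z points from disc to hub.
- plate: The same plate, origin at the centre of the disc's underside, 176.5 mm above the mixer's underside at the start, 1.5 mm above the tubes' caps. Once the nut is off it lifts straight up by the hub; 57 mm clears the stud's tip.
- rack: Grey tube rack, loose, 350 g, 66 mm (x) by 122 mm (y), 50 mm high: 2 rows of 4 square cells open on top, 18 mm wide, 28 mm apart, centres at x = -14 and 14 mm, y = -42, -14, 14 and 42 mm from the origin; cell floor 4 mm up. Origin: centre of the underside; z up. Empty at the start; it may be knocked aside.
- station: White disinfecting tray, fixed, 176 mm (x) by 240 mm (y), walls 36 mm high, 4 mm thick. Origin: centre of its underside; z up. Behind it, 130 mm along +x, stands the fixed disinfectant bottle, 68 mm across, its pump on top; the spout (216 mm up) reaches back over the tray's far edge to x = 60 mm.
- tray_floor (a point): Middle of the tray's inner floor, 4 mm above the tray's underside; inside it measures 168 mm (x) by 232 mm (y).
- pump_top (a point): Middle of the top face of the white pump head (34 mm across), 225 mm above the table when released.
- pump (a joint): How far the pump head is pressed down: 0 released, 0.014 m fully down. It springs back by itself; 3 N starts it, 10 N is fully down.
- marker_mid (a point): Bystander: centre of a marker pen lying on the table, 120 mm long, 15 mm thick.
- roll_mid (a point): Bystander: centre of a roll of paper labels, 56 mm across, 38 mm high.
- water_mid (a point): Bystander: centre of an upright water bottle, 60 mm across, 190 mm high.
- tube1_mid (a point): Centre (half-way up) of a capped blood tube, 80 mm long, 13 mm across with a round bottom, 15 g; its violet cap is 17 mm across and is the top 22 mm (18 to 40 mm above this point). Stands in a well of the mixer at the start, or is absent (None). z points to the cap.
- tube2_mid (a point): Centre (half-way up) of a capped blood tube, 80 mm long, 13 mm across with a round bottom, 15 g; its violet cap is 17 mm across and is the top 22 mm (18 to 40 mm above this point). Stands in a well of the mixer at the start, or is absent (None). z points to the cap.
- tube3_mid (a point): Centre (half-way up) of a capped blood tube, 80 mm long, 13 mm across with a round bottom, 15 g; its violet cap is 17 mm across and is the top 22 mm (18 to 40 mm above this point). Stands in a well of the mixer at the start, or is absent (None). z points to the cap.
- tube4_mid (a point): Centre (half-way up) of a capped blood tube, 80 mm long, 13 mm across with a round bottom, 15 g; its violet cap is 17 mm across and is the top 22 mm (18 to 40 mm above this point). Stands in a well of the mixer at the start, or is absent (None). z points to the cap.
- tube5_mid (a point): Centre (half-way up) of a capped blood tube, 80 mm long, 13 mm across with a round bottom, 15 g; its violet cap is 17 mm across and is the top 22 mm (18 to 40 mm above this point). Stands in a well of the mixer at the start, or is absent (None). z points to the cap.
There are look-alikes about, which are no part of the job. What is shaped like the plate but brown is not meant.

How it is judged:
On the way, in this order (a step that is already met when the one before it is completed fails the run):
1. the nut is unscrewed and lifted clear of the stud (height (world z) of nut_mid above 0.248 m), for 0.1 s.
2. the nut and the plate lie in the tray, released (x of nut_mid in the frame of station between -0.086 and 0.086 m and y of nut_mid in the frame of station between -0.118 and 0.118 m and z of nut_mid in the frame of station below 0.062 m and x of plate_hub in the frame of station between -0.086 and 0.086 m and y of plate_hub in the frame of station between -0.118 and 0.118 m and z of plate_hub in the frame of station below 0.034 m and angle between plate_hub's own z axis and vertical below 0.2 rad and linear speed of each of nut, plate below 0.03 m/s and contact force between the fingers and plate below 0.1 N and contact force between the fingers and nut below 0.1 N), for 0.2 s.
3. the pump is pressed fully down (value of joint pump above 0.0115 m), for 0.05 s.
At the end, for the whole second after the job is handed in: Nut in the tray; plate flat in the tray, hub up (0.2 rad); every tube on the floor of a rack cell (10 mm), within 0.35 rad of upright; pump pressed (past 11.5 mm) after both parts were in the tray and up again (under 2 mm); all at rest (x of nut_mid in the frame of station between -0.086 and 0.086 m and y of nut_mid in the frame of station between -0.118 and 0.118 m and z of nut_mid in the frame of station below 0.062 m and x of plate_hub in the frame of station between -0.086 and 0.086 m and y of plate_hub in the frame of station between -0.118 and 0.118 m and z of plate_hub in the frame of station below 0.034 m and angle between plate_hub's own z axis and vertical below 0.2 rad and linear speed of each of nut, plate below 0.03 m/s and x of tube1_mid in the frame of rack between -0.03 and 0.03 m and y of tube1_mid in the frame of rack between -0.058 and 0.058 m and z of tube1_mid in the frame of rack between 0.034 and 0.054 m and angle between each of tube1_mid, tube2_mid, tube3_mid, tube4_mid, tube5_mid's own z axis and vertical below 0.35 rad and x of tube2_mid in the frame of rack between -0.03 and 0.03 m and y of tube2_mid in the frame of rack between -0.058 and 0.058 m and z of tube2_mid in the frame of rack between 0.034 and 0.054 m and x of tube3_mid in the frame of rack between -0.03 and 0.03 m and y of tube3_mid in the frame of rack between -0.058 and 0.058 m and z of tube3_mid in the frame of rack between 0.034 and 0.054 m and x of tube4_mid in the frame of rack between -0.03 and 0.03 m and y of tube4_mid in the frame of rack between -0.058 and 0.058 m and z of tube4_mid in the frame of rack between 0.034 and 0.054 m and x of tube5_mid in the frame of rack between -0.03 and 0.03 m and y of tube5_mid in the frame of rack between -0.058 and 0.058 m and z of tube5_mid in the frame of rack between 0.034 and 0.054 m and value of joint pump below 0.002 m and linear speed of rack below 0.02 m/s); the robot touches nothing.
It fails at once if the marker or the label roll is pushed more than 30 mm (distance of any of marker_mid, roll_mid from where it was at the start of the episode above 0.03 m).
It fails at once if the water bottle is pushed or knocked over (distance of water_mid from where it was at the start of the episode above 0.04 m).
It fails at once if the nut or the plate is dropped into the tray from a height ((x of nut_mid in the frame of station between -0.1 and 0.1 m and y of nut_mid in the frame of station between -0.13 and 0.13 m and z of nut_mid in the frame of station below 0.1 m and linear speed of nut above 0.8 m/s) or (x of plate_hub in the frame of station between -0.1 and 0.1 m and y of plate_hub in the frame of station between -0.13 and 0.13 m and z of plate_hub in the frame of station below 0.1 m and linear speed of plate above 0.8 m/s)).
It fails at once if a tube is tipped over (more than 1 rad from upright) (angle between any of tube1_mid, tube2_mid, tube3_mid, tube4_mid, tube5_mid's own z axis and vertical above 1 rad).
Of tube1, tube2, tube3, tube4, tube5 only 2 to 4 are there at a start; the rules pass over those that are not, and their reading is None.
At some moment in a run one of rack may be knocked a few centimetres aside while the robot is not near it.
It also fails if it takes over 210 s, if anything falls off the work surface, if the arm or the gripper's body presses on something with over 40 N, if the wrist force passes 120 N, or if a joint passes its speed limit or range.

## Working session

There is one attempt and no reset: what is moved stays moved. The work goes in short steps, Python scripts to look and compute and a tool call to move; the robot and the scene stay as the last step left them, time stands still between calls to the robot, and variables do not carry over. Pictures are saved under pics/ and viewed, at most 14 in all, crops included, and the job is handed in when it is done.

Besides the shell and the picture viewer there is one more tool, called after "Call:" by a JSON object that holds its "method" and its "body". step_arm: Moves the arm, as the interface text tells. Its arguments: {"type":"object","properties":{"targets":{"type":"array"},"newtons":{"type":"number"}},"required":["targets"]}

```bash
mkdir -p pics; cat > h.py <<'E'
import numpy as np, cv2
from station import *
def snap(n,f):
    im=read_camera(n); cv2.imwrite('pics/'+f+'.png',im[:,:,::-1]); return im
def cal(n):
    c=get_calibration(n); R=np.array(c['rotation'],float)
    if R.shape!=(3,3):
        from scipy.spatial.transform import Rotation as Ro
        R=Ro.from_euler('xyz',R).as_matrix() if R.size==3 else Ro.from_quat(R).as_matrix()
    K=np.array([[c['fx'],0,c['cx']],[0,c['fy'],c['cy']],[0,0,1.]])
    return K,np.array(c['D'],float),np.array(c['xyz']),R
def ray(C,px):
    K,D,o,R=C
    u=cv2.undistortPoints(np.array([[px]],float),K,D)[0,0]
    d=R@np.array([u[0],-u[1],-1.]); return o,d/np.linalg.norm(d)
def onz(C,px,z):
    o,d=ray(C,px); return o+d*(z-o[2])/d[2]
def proj(C,p):
    K,D,o,R=C
    q=R.T@(np.array(p)-o); q=q*[1,-1,-1]
    return cv2.projectPoints(q[None],np.zeros(3),np.zeros(3),K,D)[0][0,0]
def tri(*cp):
    A=np.zeros((3,3));b=np.zeros(3)
    for C,px in cp:
        o,d=ray(C,px);M=np.eye(3)-np.outer(d,d);A+=M;b+=M@o
    return np.linalg.solve(A,b)
E
python3 - <<'E'
from h import *
for n in ['side','top','wrist']:
    snap(n,n+'0'); print(n,get_calibration(n))
print(observe())
E
```

```text
side {'fx': 479.44819630913315, 'fy': 479.44819630913315, 'cx': 312.7409536614471, 'cy': 234.36024768335304, 'D': array([-0.07337765,  0.        ,  0.        ,  0.        ,  0.        ]), 'xyz': array([0.5002002 , 0.92451652, 0.72860265]), 'rotation': array([ 1.01798339e+00, -2.38282264e-03, -3.08553773e+00])}
top {'fx': 590.5659444360775, 'fy': 590.5659444360775, 'cx': 317.7387337291781, 'cy': 238.96545691474296, 'D': array([-0.11389741,  0.        ,  0.        ,  0.        ,  0.        ]), 'xyz': array([ 0.39902455, -0.00234297,  1.14484907]), 'rotation': array([ 0.16401876,  0.00235648, -1.55949061])}
wrist {'fx': 374.10056486369973, 'fy': 374.10056486369973, 'cx': 317.9454080599127, 'cy': 239.87546931929953, 'D': array([0.01463472, 0.        , 0.        , 0.        , 0.        ]), 'xyz': array([0.09230209, 0.62228994, 0.37326149]), 'rotation': array([-0.31608492,  0.0017217 ,  1.29578169])}
{'t': 0.15, 'joints': array([ 1.22633356e+00,  3.08836524e-01,  1.63486868e+00,  1.65330368e-05,
        1.19972557e+00, -6.97078782e-02]), 'joint_vel': array([-0.00095606, -0.00248146, -0.00537087,  0.00018451, -0.00104862,
        0.00033104]), 'joint_efforts': array([-2.98542600e-04, -4.15804982e+01, -2.77149618e+01, -8.19470802e-05,
        5.98194776e-03, -2.45365567e-05]), 'position': array([0.1694244 , 0.60106914, 0.30290328]), 'eef_rot': array([-3.13976006e+00, -1.43387372e-04,  2.86683162e+00]), 'contact_force': array([ 0.41640517, -0.18198012, -0.0204882 ]), 'moment': array([0.00432109, 0.00091739, 0.03614985]), 'grasp_force': 0.0, 'finger_gap': 0.08552208952014033}
```

View pics/top0.png

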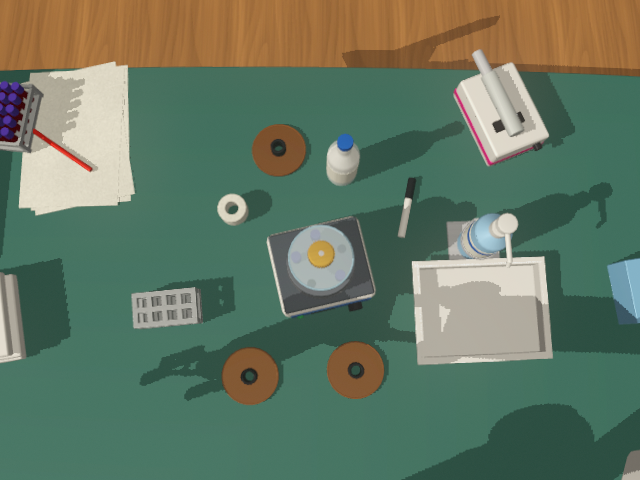

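View pics/side0.png

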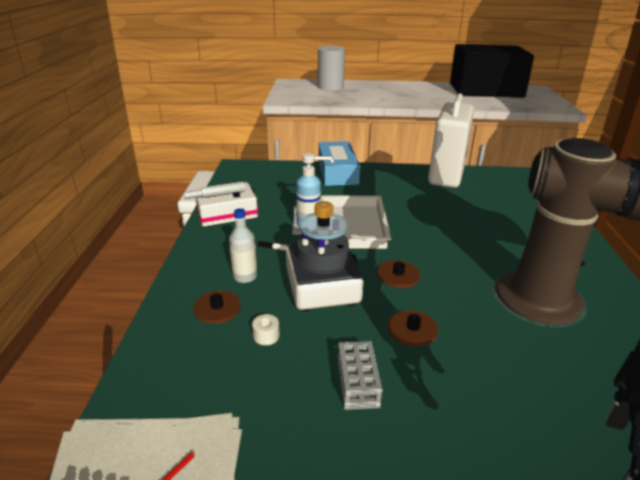

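The top view has robot ahead = up, left = left.
- **Nut:** brass, only at (320,253).
- **Plate:** the clear one at (320,257). The brown discs at (279,149), (250,376) and (356,370) are look-alikes.
- **Rack:** the empty grey one at (166,307), not the filled one at (10,115).
- **Pump:** the blue bottle behind the tray at (507,224), not the white one at the bottom right.

Next is a close crop of the mixer.

```bash
python3 - <<'E'
import cv2,numpy as np
t=cv2.imread('pics/top0.png');s=cv2.imread('pics/side0.png')
a=cv2.resize(t[200:325,255:385],None,fx=3,fy=3,interpolation=2)   # 390x375
b=cv2.resize(s[185:310,270:375],None,fx=3,fy=3,interpolation=2)
cv2.imwrite('pics/c1.png',np.hstack([a,b]))
a=cv2.resize(t[275:340,120:215],None,fx=4,fy=4,interpolation=2) #380x260
b=cv2.resize(t[200:375,400:560],None,fx=2.5,fy=2.5,interpolation=2) #400x437
o=np.zeros((438,780,3),np.uint8);o[:260,:380]=a;o[:b.shape[0],380:]=b
cv2.imwrite('pics/c2.png',o)
E
```

```text
(no output)
```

View pics/c1.png

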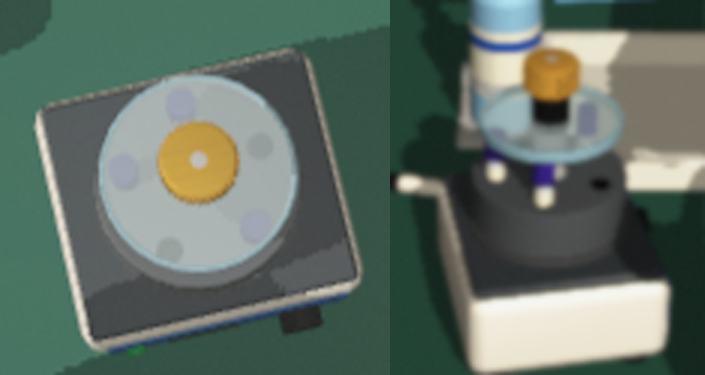

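View pics/c2.png

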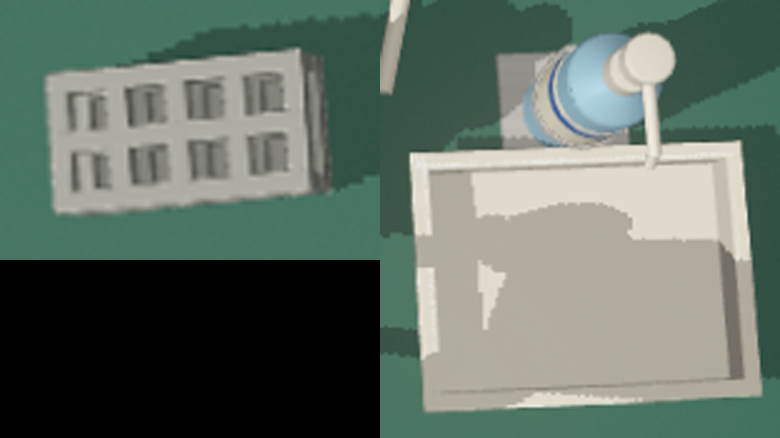

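```bash
python3 - <<'E'
from h import *
T=cal('top');S=cal('side')
c1=lambda x,y:(255+x/3-.33,200+y/3-.33)
r=np.round
print('nut tri',tri((T,c1(198,160)),(S,(323.5,204.2))),'onz',onz(T,c1(198,160),.233))
nut=onz(T,c1(198,160),.233)
print('disc',onz(T,c1(198,172.5),.1845), 'axis proj', [proj(S,[nut[0],nut[1],z]) for z in (.233,.209,.09)])
for n,p in dict(a=(181,104),b=(122,172),c=(256,226),e1=(261,147),e2=(169,250)).items():
    q=onz(T,c1(*p),.175 if n[0]!='e' else .135); d=q-nut; print(n,r(q,4),np.hypot(d[0],d[1]),np.degrees(np.arctan2(d[1],d[0])))
# housing corners z=.09 
H=[onz(T,c1(*p),.09) for p in [(38,112),(300,50),(358,280),(97,348)]]
print('housing',r(H,4),np.mean(H,0), 'yaw',[np.degrees(np.arctan2(*(H[j]-H[i])[[1,0]])) for i,j in[(3,0),(2,1)]],[np.degrees(np.arctan2(*(H[j]-H[i])[[1,0]]))-90 for i,j in[(1,0),(2,3)]])
c2=lambda x,y:(120+x/4-.37,275+y/4-.37)
Rk=[onz(T,c2(*p),.05) for p in [(46,74),(300,49),(311,192),(57,213)]]
print('rack',r(Rk,4),np.mean(Rk,0))
print([np.degrees(np.arctan2(*(Rk[j]-Rk[i])[[1,0]])) for i,j in[(3,0),(2,1)]],[np.degrees(np.arctan2(*(Rk[j]-Rk[i])[[1,0]]))-90 for i,j in[(1,0),(2,3)]],np.linalg.norm(Rk[0]-Rk[1]))
c3=lambda x,y:(400+(x-380)/2.5-.3,200+y/2.5-.3)
W=[onz(T,c3(*p),.036) for p in [(410,153),(740,142),(762,396),(425,411)]]
print('tray',r(W,4),np.mean(W,0),[np.linalg.norm(W[0]-W[1]),np.linalg.norm(W[0]-W[3])])
print([np.degrees(np.arctan2(*(W[j]-W[i])[[1,0]])) for i,j in[(3,0),(2,1)]],[np.degrees(np.arctan2(*(W[j]-W[i])[[1,0]]))-90 for i,j in[(1,0),(2,3)]])
print('pump',onz(T,c3(648,58),.225))
print('bottle',onz(T,(345,143),.19),'roll',onz(T,(232,209),.038),'marker',onz(T,(411,180),.01),onz(T,(402,236),.01))
E
```

```text
nut tri [ 0.52757433 -0.00330358  0.23378552] onz [ 0.52777585 -0.0033085   0.233     ]
disc [ 0.52772387 -0.00343249  0.1845    ] axis proj [array([323.36275622, 204.50603381]), array([323.21260199, 214.07021007]), array([322.50972601, 258.34774957])]
a [0.5673 0.0064 0.175 ] 0.04067505170354439 13.815406079727094
b [0.5288 0.0385 0.175 ] 0.041849557823617684 88.58490288597038
c [ 0.4997 -0.0356  0.175 ] 0.042824173654860284 -130.99553728256842
e1 [ 0.5496 -0.0396  0.135 ] 0.0423629696477281 -59.037101758792616
e2 [0.4895 0.0126 0.135 ] 0.04142467486165294 157.41572798555592
housing [[ 0.5762  0.0935  0.09  ]
 [ 0.6161 -0.0647  0.09  ]
 [ 0.4768 -0.0995  0.09  ]
 [ 0.4349  0.0552  0.09  ]] [ 0.52599264 -0.00388307  0.09      ] yaw [np.float64(15.200606273235254), np.float64(14.018037859884707)] [np.float64(14.160568053824349), np.float64(15.176924090692168)]
rack [[0.4734 0.3511 0.05  ]
 [0.4871 0.2309 0.05  ]
 [0.4209 0.2231 0.05  ]
 [0.4088 0.3424 0.05  ]] [0.44754427 0.28690191 0.05      ]
[np.float64(7.718736244668015), np.float64(6.72047626746852)] [np.float64(6.49443767932074), np.float64(5.78601461363391)] 0.12097768902120665
tray [[ 0.5423 -0.1763  0.036 ]
 [ 0.553  -0.4331  0.036 ]
 [ 0.3599 -0.4423  0.036 ]
 [ 0.3495 -0.1856  0.036 ]] [ 0.45118654 -0.30931556  0.036     ] [np.float64(0.25697737190165787), np.float64(0.19301948259473262)]
[np.float64(2.739231419138366), np.float64(2.735775473310416)] [np.float64(2.3974545459800254), np.float64(2.3307536662590422)]
pump [ 0.58066258 -0.30157605  0.225     ]
bottle [ 0.72186537 -0.04250687  0.19      ] roll [0.63874015 0.1677533  0.038     ] marker [ 0.70763127 -0.18158045  0.01      ] [ 0.59447405 -0.16205638  0.01      ]
```

Call:
{"method": "step_arm", "body": {"targets": [[1,10,-20,40,-8],[1,30,-50,70,-16],[1,54,-90,80,-24],[1,78,-130,80,-33],[1,102,-170,80,-41]]}}

```text
t: 0.65
position: [0.2722, 0.4301, 0.3844]
eef_rot: [3.14, -0.0, 2.146]
contact_force: [0.4, -0.2, -0.7]
finger_gap: 0.0851
grasp_force: 0.0
```

Call:
{"method": "step_arm", "body": {"targets": [[1,24,-41,0,-8],[1,48,-82,0,-16],[1,72,-123,0,-24],[1,96,-164,0,-33],[1,120,-205,0,-41]]}}

```text
t: 1.15
position: [0.392, 0.2247, 0.3838]
eef_rot: [3.141, -0.0, 1.43]
contact_force: [0.4, 1.0, 0.2]
finger_gap: 0.0857
grasp_force: 0.0
```

Call:
{"method": "step_arm", "body": {"targets": [[1,24,-41,0,-8],[1,48,-82,0,-16],[1,72,-123,0,-24],[1,96,-164,0,-33],[1,120,-205,0,-41]]}}

```text
t: 1.65
position: [0.5121, 0.0197, 0.3837]
eef_rot: [-3.141, -0.0, 0.714]
contact_force: [1.6, 0.6, 0.6]
finger_gap: 0.0854
grasp_force: 0.0
```

Call:
{"method": "step_arm", "body": {"targets": [[1,12,-19,0,-8],[1,16,-24,0,-16],[1,16,-24,0,-24],[1,16,-24,0,-33],[1,16,-24,0,-41]]}}

```text
t: 2.15
position: [0.5274, -0.0027, 0.3833]
eef_rot: [-3.141, 0.001, -0.002]
contact_force: [-0.0, 0.2, 0.1]
finger_gap: 0.0853
grasp_force: 0.0
```

Call:
{"method": "step_arm", "body": {"targets": [[1,0,0,0,-8],[1,0,0,0,-16],[1,0,0,0,-24],[1,0,0,0,-33],[1,0,0,0,-41]]}}

```text
t: 2.65
position: [0.5273, -0.0024, 0.3834]
eef_rot: [3.141, 0.001, -0.717]
contact_force: [-0.7, -0.7, 0.4]
finger_gap: 0.0855
grasp_force: 0.0
```

Call:
{"method": "step_arm", "body": {"targets": [[1,0,0,0,-8],[1,0,0,0,-16],[1,0,0,0,-24],[1,0,0,0,-30],[1,0,0,0,-30]]}}

```text
t: 3.15
position: [0.5274, -0.0024, 0.3835]
eef_rot: [3.141, 0.0, -1.235]
contact_force: [0.7, -0.9, 1.4]
finger_gap: 0.0852
grasp_force: 0.0
```

```bash
python3 -c "
from h import *
o=observe();print(o);C=cal('wrist');im=snap('wrist','w1')
print(proj(C,[.5278,-.0033,.233]))"
```

```text
{'t': 3.15, 'joints': array([-8.72037537e-02,  5.24950316e-02,  1.77180485e+00,  2.13183853e-05,
        1.31808552e+00,  2.71810685e+00]), 'joint_vel': array([ 0.00057523, -0.00027156,  0.0013406 ,  0.00072727,  0.00101728,
       -0.07913665]), 'joint_efforts': array([-1.75346489e-03, -3.14725757e+01, -2.90817618e+01,  1.11045363e-03,
        1.36397444e-03,  3.85493785e-01]), 'position': array([ 0.5273721 , -0.00243476,  0.38346146]), 'eef_rot': array([ 3.14087842e+00,  3.44585527e-04, -1.23451974e+00]), 'contact_force': array([ 0.74894071, -0.86173174,  1.41480444]), 'moment': array([-0.00408821,  0.00590933, -0.05241841]), 'grasp_force': 0.0, 'finger_gap': 0.08521906829911259}
[316.74875279 250.3196001 ]
```

View pics/w1.png

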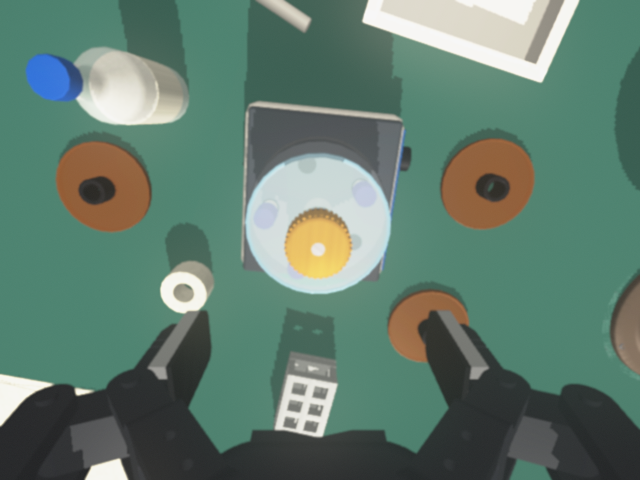

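The wrist view shows the nut top centre at (318,250), where my estimate projects, so I descend and grip.

Call:
{"method": "step_arm", "body": {"targets": [[1,0,-1,-40,0],[1,0,-1,-80,0],[1,0,-1,-105,0],[1,0,-1,-112,0],[-0.2,0,-1,-112,0]], "newtons": 50}}

```text
t: 3.7
position: [0.527, -0.0034, 0.2708]
eef_rot: [3.139, 0.001, -1.234]
contact_force: [0.6, -0.7, 0.2]
finger_gap: 0.0734
grasp_force: 0.0
```

Call:
{"method": "step_arm", "body": {"targets": [[-0.4,0,0,0,0],[-0.4,0,0,0,0],[-0.4,0,0,0,0],[-0.4,0,0,0,0],[-0.4,0,0,0,0]]}}

```text
t: 4.2
position: [0.5289, -0.0036, 0.2742]
eef_rot: [-3.138, -0.002, -1.235]
contact_force: [-0.7, -0.1, 6.5]
finger_gap: 0.0413
grasp_force: 50.5
```

Call:
{"method": "step_arm", "body": {"targets": [[-0.4,0,0,0.3,8],[-0.4,0,0,0.6,16],[-0.4,0,0,0.9,24],[-0.4,0,0,1.1,32],[-0.4,0,0,1.4,40]]}}

```text
t: 4.7
position: [0.5287, -0.0031, 0.2753]
eef_rot: [-3.139, -0.003, -0.532]
contact_force: [-1.6, 1.5, 4.8]
finger_gap: 0.0416
grasp_force: 50.7
```

Call:
{"method": "step_arm", "body": {"targets": [[-0.4,0,0,0.3,8.4],[-0.4,0,0,0.6,16.8],[-0.4,0,0,0.9,25.2],[-0.4,0,0,1.1,33.6],[-0.4,0,0,1.4,42]]}}

```text
t: 5.2
position: [0.5281, -0.0029, 0.2766]
eef_rot: [-3.141, -0.002, 0.202]
contact_force: [-2.2, 2.5, 5.8]
finger_gap: 0.0414
grasp_force: 50.9
```

Call:
{"method": "step_arm", "body": {"targets": [[-0.4,0,0,0.3,8.4],[-0.4,0,0,0.6,16.8],[-0.4,0,0,0.9,25.2],[-0.4,0,0,1.1,33.6],[-0.4,0,0,1.4,42]]}}

```text
t: 5.7
position: [0.5279, -0.0034, 0.278]
eef_rot: [3.141, -0.001, 0.935]
contact_force: [-3.3, -0.1, 6.6]
finger_gap: 0.0415
grasp_force: 50.9
```

Call:
{"method": "step_arm", "body": {"targets": [[-0.4,0,0,0.3,8.4],[-0.4,0,0,0.6,16.8],[-0.4,0,0,0.9,25.2],[-0.4,0,0,1.1,33.6],[-0.4,0,0,1.4,42]]}}

```text
t: 6.2
position: [0.5282, -0.0036, 0.2794]
eef_rot: [3.139, 0.001, 1.668]
contact_force: [-2.1, -0.5, 5.6]
finger_gap: 0.0414
grasp_force: 50.8
```

Call:
{"method": "step_arm", "body": {"targets": [[-0.4,0,0,0.3,8.4],[-0.4,0,0,0.6,16.8],[-0.4,0,0,0.9,25.2],[-0.4,0,0,1.1,33.6],[-0.4,0,0,1.4,42]]}}

```text
t: 6.7
position: [0.5284, -0.0032, 0.2808]
eef_rot: [3.139, 0.002, 2.401]
contact_force: [-1.5, 2.1, 4.9]
finger_gap: 0.0412
grasp_force: 50.8
```

Call:
{"method": "step_arm", "body": {"targets": [[-0.4,0,0,0.3,8.4],[-0.4,0,0,0.6,16.8],[-0.4,0,0,0.9,25.2],[-0.4,0,0,1.1,33.6],[-0.4,0,0,1.4,42]]}}

```text
t: 7.2
position: [0.5279, -0.0026, 0.2822]
eef_rot: [3.14, 0.001, 3.134]
contact_force: [-2.6, 3.1, 6.0]
finger_gap: 0.0413
grasp_force: 50.9
```

Call:
{"method": "step_arm", "body": {"targets": [[-0.4,0,0,0.3,8.4],[-0.4,0,0,0.6,16.8],[-0.4,0,0,0.9,25.2],[-0.4,0,0,1.1,33.6],[-0.4,0,0,1.4,42]]}}

```text
t: 7.7
position: [0.5275, -0.0034, 0.2835]
eef_rot: [3.142, 0.0, -2.416]
contact_force: [-4.0, 0.6, 5.2]
finger_gap: 0.0415
grasp_force: 51.0
```

```bash
python3 -c "
from h import *
o=observe();print(o['joints'],o['position'],o['moment'],o['contact_force'])"
```

```text
[-8.89826129e-02  1.42145652e-01  1.88142408e+00  7.53163813e-05
  1.11804833e+00 -2.38555262e+00] [ 0.52747384 -0.00337085  0.28350532] [-0.01826094  0.58515854 -0.14013164] [-3.98884853  0.59703311  5.24123591]
```

Call:
{"method": "step_arm", "body": {"targets": [[-0.4,0,0,0.3,8],[-0.4,0,0,0.6,16],[0.6,0,0,0.6,16],[0.6,0,0,0.6,16],[0.6,0,0,0.6,16]]}}

```text
t: 8.2
position: [0.5277, -0.0034, 0.2822]
eef_rot: [-3.141, 0.0, -2.144]
contact_force: [-1.2, -0.6, 0.4]
finger_gap: 0.0684
grasp_force: 0.0
```

Call:
{"method": "step_arm", "body": {"targets": [[0.6,0,0,0,-8.4],[0.6,0,0,0,-16.8],[0.6,0,0,0,-25.2],[0.6,0,0,0,-33.6],[0.6,0,0,0,-42]]}}

```text
t: 8.7
position: [0.5276, -0.0034, 0.282]
eef_rot: [3.141, -0.0, -2.883]
contact_force: [0.5, 0.3, 0.3]
finger_gap: 0.0684
grasp_force: 0.0
```

Call:
{"method": "step_arm", "body": {"targets": [[0.6,0,0,0,-8.4],[0.6,0,0,0,-16.8],[0.6,0,0,0,-25.2],[0.6,0,0,0,-33.6],[0.6,0,0,0,-42]]}}

```text
t: 9.2
position: [0.5276, -0.0034, 0.282]
eef_rot: [-3.142, -0.0, 2.668]
contact_force: [0.4, -0.3, -0.2]
finger_gap: 0.0686
grasp_force: 0.0
```

Call:
{"method": "step_arm", "body": {"targets": [[0.6,0,0,0,-8.4],[0.6,0,0,0,-16.8],[0.6,0,0,0,-25.2],[0.6,0,0,0,-33.6],[0.6,0,0,0,-42]]}}

```text
t: 9.7
position: [0.5276, -0.0034, 0.282]
eef_rot: [-3.141, -0.0, 1.935]
contact_force: [1.4, -0.7, 0.3]
finger_gap: 0.0679
grasp_force: 0.0
```

Call:
{"method": "step_arm", "body": {"targets": [[0.6,0,0,0,-8.4],[0.6,0,0,0,-16.8],[0.6,0,0,0,-25.2],[0.6,0,0,0,-33.6],[0.6,0,0,0,-42]]}}

```text
t: 10.2
position: [0.5276, -0.0034, 0.282]
eef_rot: [-3.141, 0.0, 1.201]
contact_force: [0.0, 0.2, -0.4]
finger_gap: 0.0683
grasp_force: 0.0
```

Call:
{"method": "step_arm", "body": {"targets": [[-0.4,0,0,0,0],[-0.4,0,0,0,0],[-0.4,0,0,0,0],[-0.4,0,0,0,0],[-0.4,0,0,0,0]]}}

```text
t: 10.7
position: [0.5277, -0.0034, 0.2824]
eef_rot: [3.142, -0.0, 1.209]
contact_force: [-0.5, -0.5, 0.8]
finger_gap: 0.0417
grasp_force: 50.5
```

Call:
{"method": "step_arm", "body": {"targets": [[-0.4,0,0,0.3,8.4],[-0.4,0,0,0.6,16.8],[-0.4,0,0,0.9,25.2],[-0.4,0,0,1.1,33.6],[-0.4,0,0,1.4,42]]}}

```text
t: 11.2
position: [0.5274, -0.0038, 0.2836]
eef_rot: [-3.141, 0.0, 1.948]
contact_force: [-0.5, -0.7, 0.0]
finger_gap: 0.0417
grasp_force: 50.5
```

Call:
{"method": "step_arm", "body": {"targets": [[-0.4,0,0,0.3,8.4],[-0.4,0,0,0.6,16.8],[-0.4,0,0,0.9,25.2],[-0.4,0,0,1.1,33.6],[-0.4,0,0,1.4,42]]}}

```text
t: 11.7
position: [0.5278, -0.005, 0.2847]
eef_rot: [-3.139, 0.002, 2.681]
contact_force: [2.2, -4.4, -2.6]
finger_gap: 0.0417
grasp_force: 50.7
```

```bash
python3 -c "
from h import *
o=observe();print(o['joints'],o['position'],o['moment'],o['contact_force'])"
```

```text
[-0.09037883  0.14122526  1.87996278 -0.00384051  1.11933518 -1.19918381] [ 0.5278442  -0.00500707  0.28465977] [-0.6755972  -0.18087431 -0.13416701] [ 2.16870793 -4.3937301  -2.64911968]
```

Call:
{"method": "step_arm", "body": {"targets": [[-0.4,0,0,0.3,8],[-0.4,0,0,0.6,16],[-0.4,0,0,0.8,24],[-0.4,0,0,0.9,30],[-0.4,0,0,1,36]]}}

```text
t: 12.2
position: [0.5278, -0.0038, 0.2857]
eef_rot: [-3.141, 0.0, -2.976]
contact_force: [0.4, -0.5, -1.0]
finger_gap: 0.0418
grasp_force: 51.0
```

```bash
python3 -c "
from h import *
o=observe();print(o['joints'][5],o['position'],o['moment'],o['contact_force'])"
```

```text
-1.8259038732729544 [ 0.52776822 -0.00383877  0.28566047] [-0.14306428 -0.13787858 -0.08592111] [ 0.36554906 -0.45778336 -0.99864405]
```

Call:
{"method": "step_arm", "body": {"targets": [[-0.4,0,0,1,0],[-0.4,0,0,2,0],[-0.4,0,0,3,0]]}}

```text
t: 12.5
position: [0.5275, -0.0038, 0.2876]
eef_rot: [-3.141, -0.001, -2.981]
contact_force: [5.1, -2.2, -13.8]
finger_gap: 0.0414
grasp_force: 52.3
```

Call:
{"method": "step_arm", "body": {"targets": [[-0.4,0,0,-2,0],[-0.4,0,0,-1.7,8.4],[-0.4,0,0,-1.4,16.8],[-0.4,0,0,-1.1,25.2],[-0.4,0,0,-0.8,33.6]]}}

```text
t: 13.0
position: [0.5275, -0.0035, 0.2883]
eef_rot: [3.141, -0.0, -2.389]
contact_force: [2.4, -1.1, -5.5]
finger_gap: 0.0416
grasp_force: 52.8
```

Call:
{"method": "step_arm", "body": {"targets": [[-0.4,0,0,0.5,6],[-0.4,0,0,1.5,6],[-0.4,0,0,2.5,6]]}}

```text
t: 13.3
position: [0.5272, -0.0034, 0.2891]
eef_rot: [3.141, -0.0, -2.292]
contact_force: [5.7, -1.2, -17.6]
finger_gap: 0.0415
grasp_force: 52.6
```

```bash
python3 - <<'E'
from h import *
im=snap('side','s2');S=cal('side')
cv2.imwrite('pics/s2c.png',cv2.resize(im[170:270,280:380,::-1],None,fx=6,fy=6,interpolation=2))
for z in (.1765,.209,.233,.222,.246): print(z,(proj(S,[.5278,-.0033,z])-[280,170])*6)
E
```

```text
0.1765 [258.01804325 340.03556272]
0.209 [259.20942006 264.43055751]
0.233 [260.10956729 207.04526921]
0.222 [259.69482692 233.51360751]
0.246 [260.6045007  175.39550913]
```

View pics/s2c.png

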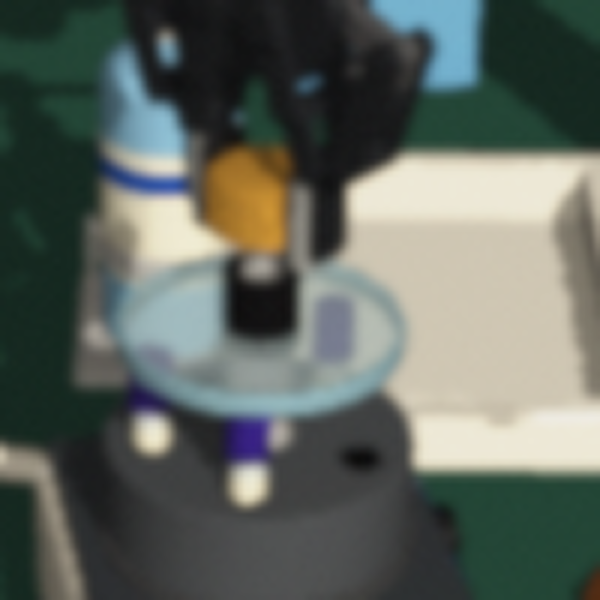

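The nut is up about 11–12 mm: bright stud shows below it at (260,265) in the crop. It needs a little more turning, so I regrip.

Call:
{"method": "step_arm", "body": {"targets": [[-0.4,0,0,-2.5,0],[0.6,0,0,-2.5,0],[0.6,0,0,-2.5,0],[0.6,0,0,-2.5,0],[0.6,0,0,-2.5,-8]]}}

```text
t: 13.85
position: [0.5278, -0.0033, 0.2892]
eef_rot: [-3.141, 0.001, -2.432]
contact_force: [-0.7, 0.4, -1.2]
finger_gap: 0.068
grasp_force: 0.0
```

Call:
{"method": "step_arm", "body": {"targets": [[0.6,0,0,0,-8.4],[0.6,0,0,0,-16.8],[0.6,0,0,0,-25.2],[0.6,0,0,0,-33.6],[0.6,0,0,0,-42]]}}

```text
t: 14.35
position: [0.5278, -0.0033, 0.289]
eef_rot: [3.141, 0.001, 3.115]
contact_force: [-0.3, 0.6, 0.6]
finger_gap: 0.0683
grasp_force: 0.0
```

Call:
{"method": "step_arm", "body": {"targets": [[0.6,0,0,0,-8.4],[0.6,0,0,0,-16.8],[0.6,0,0,0,-25.2],[0.6,0,0,0,-33.6],[0.6,0,0,0,-42]]}}

```text
t: 14.85
position: [0.5278, -0.0033, 0.289]
eef_rot: [3.141, 0.0, 2.382]
contact_force: [0.4, 0.3, -0.7]
finger_gap: 0.0686
grasp_force: 0.0
```

Call:
{"method": "step_arm", "body": {"targets": [[-0.4,0,0,0,0],[-0.4,0,0,0,0],[-0.4,0,0,0,0],[-0.4,0,0,0,0],[-0.4,0,0,0,0]]}}

```text
t: 15.35
position: [0.5278, -0.0035, 0.2883]
eef_rot: [3.141, 0.0, 2.389]
contact_force: [-0.2, -1.1, -1.1]
finger_gap: 0.0412
grasp_force: 50.8
```

Call:
{"method": "step_arm", "body": {"targets": [[-0.4,0,0,0.3,8.4],[-0.4,0,0,0.6,16.8],[-0.4,0,0,0.9,25.2],[-0.4,0,0,1.1,33.6],[-0.4,0,0,1.4,42]]}}

```text
t: 15.85
position: [0.527, -0.0034, 0.2892]
eef_rot: [3.141, -0.002, 3.128]
contact_force: [-0.9, -1.2, -0.6]
finger_gap: 0.0416
grasp_force: 50.7
```

```bash
python3 -c "
from h import *
o=observe();print(o['joints'][5],o['position'],o['moment'],o['contact_force'])"
```

```text
-1.6462095965249246 [ 0.52701124 -0.0033698   0.2892304 ] [-0.03907857  0.12452423 -0.10773028] [-0.92057004 -1.16073809 -0.63079147]
```

Call:
{"method": "step_arm", "body": {"targets": [[-0.4,0,0,1,0],[-0.4,0,0,2,0],[-0.4,0,0,3,0]]}}

```text
t: 16.15
position: [0.5267, -0.0033, 0.2908]
eef_rot: [3.141, -0.003, 3.12]
contact_force: [3.1, -0.6, -13.8]
finger_gap: 0.0413
grasp_force: 52.2
```

Call:
{"method": "step_arm", "body": {"targets": [[-0.4,0,0,-2,0],[-0.4,0,0,-1.7,8.4],[-0.4,0,0,-1.4,16.8],[-0.4,0,0,-1.1,25.2],[-0.4,0,0,-0.8,33.6]]}}

```text
t: 16.65
position: [0.5265, -0.0039, 0.2914]
eef_rot: [3.141, -0.004, -2.57]
contact_force: [-1.6, -1.5, -6.7]
finger_gap: 0.0412
grasp_force: 52.7
```

```bash
python3 -c "
from h import *
o=observe();print(o['joints'][5],o['position'],o['moment'],o['contact_force'])"
```

```text
-2.2312670165662656 [ 0.52650133 -0.00394661  0.29139563] [-0.32058292  0.25075426 -0.06869905] [-1.5941653  -1.48967599 -6.68781216]
```

Call:
{"method": "step_arm", "body": {"targets": [[-0.4,0,0,1,0],[-0.4,0,0,2,0],[-0.4,0,0,3,0]]}}

```text
t: 16.95
position: [0.5269, -0.0039, 0.2941]
eef_rot: [3.141, -0.002, -2.577]
contact_force: [0.2, -2.5, -7.7]
finger_gap: 0.0415
grasp_force: 53.3
```

Call:
{"method": "step_arm", "body": {"targets": [[-0.4,0,0,2,0],[-0.4,0,0,4,0],[-0.4,0,0,6,0]]}}

```text
t: 17.25
position: [0.5281, -0.0034, 0.3019]
eef_rot: [-3.141, 0.001, -2.576]
contact_force: [-2.3, 0.4, -1.9]
finger_gap: 0.0412
grasp_force: 53.8
```

Call:
{"method": "step_arm", "body": {"targets": [[-0.4,0,0,6,0],[-0.4,0,0,14,0],[-0.4,0,0,30,0],[-0.4,0,0,50,0],[-0.4,0,0,60,0]]}}

```text
t: 17.75
position: [0.5293, -0.0032, 0.365]
eef_rot: [-3.138, 0.006, -2.575]
contact_force: [0.4, 1.1, -1.3]
finger_gap: 0.0414
grasp_force: 53.8
```

```bash
python3 - <<'E'
from h import *
im=snap('side','s3');S=cal('side');o=observe();print(o['position'],o['eef_rot'],o['joints'])
cv2.imwrite('pics/s3c.png',cv2.resize(im[110:270,260:420,::-1],None,fx=3.5,fy=3.5,interpolation=2))
E
```

```text
[ 0.52974627 -0.00328997  0.36609632] [-3.13672324  0.00733119 -2.57500057] [-8.86973166e-02  6.50797202e-02  1.79342561e+00  6.34324784e-04
  1.27430734e+00 -2.22625054e+00]
```

View pics/s3c.png

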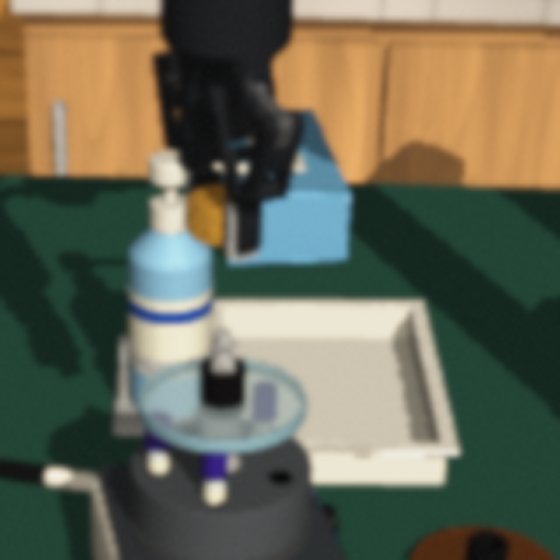

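The nut is off the stud and held. I carry it to the far (−y) end of the tray.

Call:
{"method": "step_arm", "body": {"targets": [[-0.4,-8,-40,0,-8.4],[-0.4,-16,-80,0,-16.8],[-0.4,-24,-120,0,-25.2],[-0.4,-32,-160,0,-33.6],[-0.4,-40,-200,0,-42]]}}

```text
t: 18.3
position: [0.4874, -0.2047, 0.3613]
eef_rot: [3.141, 0.001, 2.969]
contact_force: [2.1, -0.1, -0.6]
finger_gap: 0.0409
grasp_force: 53.9
```

Call:
{"method": "step_arm", "body": {"targets": [[-0.4,-8,-40,0,-8.4],[-0.4,-16,-80,0,-16.8],[-0.4,-24,-120,0,-25.2],[-0.4,-32,-160,0,-33.6],[-0.4,-35,-191,0,-42]]}}

```text
t: 18.8
position: [0.4519, -0.3967, 0.3611]
eef_rot: [-3.142, 0.001, 2.234]
contact_force: [0.9, 0.4, -1.4]
finger_gap: 0.0415
grasp_force: 53.9
```

Call:
{"method": "step_arm", "body": {"targets": [[-0.4,0,0,-30,-8.4],[-0.4,0,0,-60,-16.8],[-0.4,0,0,-90,-25.2],[-0.4,0,0,-120,-33],[-0.4,0,0,-150,-38.5]]}}

```text
t: 19.3
position: [0.4529, -0.3945, 0.2099]
eef_rot: [3.141, 0.0, 1.565]
contact_force: [-0.3, -0.1, -1.4]
finger_gap: 0.0417
grasp_force: 53.9
```

Call:
{"method": "step_arm", "body": {"targets": [[-0.4,0,0,-40,0],[-0.4,0,0,-80,0],[-0.4,0,0,-105,0],[-0.4,0,0,-115,0],[-0.4,0,0,-120,0]]}}

```text
t: 19.8
position: [0.4525, -0.3942, 0.0899]
eef_rot: [-3.141, -0.001, 1.57]
contact_force: [0.0, 0.7, -0.7]
finger_gap: 0.0416
grasp_force: 53.8
```

Lower in small steps to feel the floor.

Call:
{"method": "step_arm", "body": {"targets": [[-0.4,0,0,-3,0],[-0.4,0,0,-6,0],[-0.4,0,0,-9,0],[-0.4,0,0,-9,0]]}}

```text
t: 20.2
position: [0.4529, -0.3948, 0.0825]
eef_rot: [3.141, 0.001, 1.57]
contact_force: [-0.2, -0.7, -1.3]
finger_gap: 0.0416
grasp_force: 53.8
```

Call:
{"method": "step_arm", "body": {"targets": [[-0.4,0,0,-1,0],[-0.4,0,0,-2,0],[-0.4,0,0,-2,0]]}}

```text
t: 20.5
position: [0.4526, -0.3944, 0.0799]
eef_rot: [-3.142, -0.0, 1.57]
contact_force: [-0.0, 0.5, -0.5]
finger_gap: 0.0413
grasp_force: 53.8
```

```bash
python3 - <<'E'
from h import *
im=snap('wrist','w4');print(observe()['contact_force'],observe()['position'])
im2=snap('top','t4')
a=cv2.resize(im[:,:,::-1],(400,300)); b=cv2.resize(im2[200:375,400:560,::-1],(274,300))
cv2.imwrite('pics/c4.png',np.hstack([a,b]))
E
```

```text
[ 0.40858403 -0.38467124 -1.70506442] [ 0.4526046  -0.39445102  0.0799091 ]
```

View pics/c4.png

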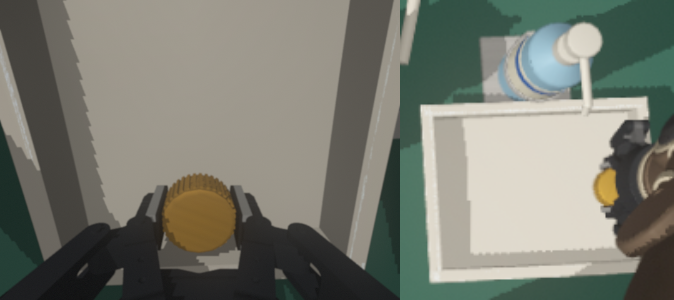

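The nut is centred between the pads inside the tray. I lower 2 mm more, release and rise.

Call:
{"method": "step_arm", "body": {"targets": [[-0.4,0,0,-2,0],[-0.4,0,0,-3,0],[0.3,0,0,-3,0],[0.3,0,0,-3,0],[0.3,0,0,-3,0]]}}

```text
t: 21.1
position: [0.4528, -0.3946, 0.0771]
eef_rot: [3.141, 0.0, 1.57]
contact_force: [-0.0, -0.4, -0.1]
finger_gap: 0.0554
grasp_force: 0.0
```

Call:
{"method": "step_arm", "body": {"targets": [[0.3,0,0,10,0],[0.3,0,0,50,0],[0.3,0,0,100,0],[0.3,0,0,150,0],[0.3,0,0,200,0]]}}

```text
t: 21.6
position: [0.4524, -0.3942, 0.2797]
eef_rot: [3.141, 0.001, 1.57]
contact_force: [1.9, -0.5, 0.1]
finger_gap: 0.0558
grasp_force: 0.0
```

Call:
{"method": "step_arm", "body": {"targets": [[0.3,0,20,40,0],[0.3,10,60,86,0],[0.3,20,110,86,0],[0.3,30,160,86,0],[0.3,40,205,86,0]]}}

```text
t: 22.1
position: [0.4914, -0.1943, 0.365]
eef_rot: [3.138, 0.001, 1.569]
contact_force: [2.0, -1.0, -0.3]
finger_gap: 0.0559
grasp_force: 0.0
```

Call:
{"method": "step_arm", "body": {"targets": [[0.3,10,49,0,0],[0.3,20,98,0,0],[0.3,30,147,0,0],[0.3,35,186,0,0],[0.3,35,186,0,0]]}}

```text
t: 22.6
position: [0.5263, -0.0053, 0.3638]
eef_rot: [3.14, -0.002, 1.576]
contact_force: [0.0, -0.5, -0.7]
finger_gap: 0.0553
grasp_force: 0.0
```

```bash
python3 - <<'E'
from h import *
o=observe();print(o['position'],o['eef_rot'],o['joints'])
im=snap('wrist','w5');im2=snap('top','t5');T=cal('top')
print(proj(cal('wrist'),[.5278,-.0033,.2085]))
a=cv2.resize(im[:,:,::-1],(480,360)); b=cv2.resize(im2[200:375,400:560,::-1],(310,360))
cv2.imwrite('pics/c5.png',np.hstack([a,b]))
E
```

```text
[ 0.5262696  -0.00532663  0.36382474] [ 3.14018690e+00 -2.09025003e-03  1.57596274e+00] [-0.09390388  0.06345977  1.79972738  0.00231823  1.27721413 -0.09973836]
[321.1187403 239.3908197]
```

View pics/c5.png

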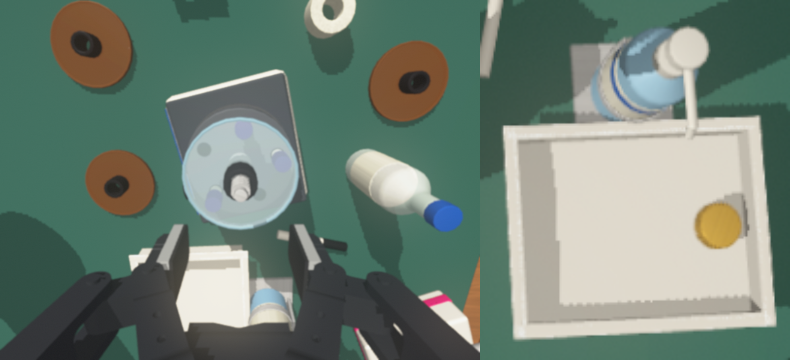

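The nut stands in the tray, and the hub in the wrist view matches its projection. I descend to the hub.

Call:
{"method": "step_arm", "body": {"targets": [[0.4,0,0,-20,0],[0.4,0,0,-50,0],[0.4,0,0,-80,0],[0.4,0,0,-95,0],[0.4,0,0,-95,0]]}}

```text
t: 23.2
position: [0.5241, -0.0113, 0.2652]
eef_rot: [-3.135, -0.0, 1.568]
contact_force: [-0.8, -0.3, -0.4]
finger_gap: 0.0597
grasp_force: 0.0
```

```bash
python3 -c "
from h import *
o=observe();print(o['position'],o['eef_rot'],o['contact_force'])"
```

```text
[ 0.52413326 -0.0113362   0.26519537] [-3.13543252e+00 -8.07073232e-05  1.56764431e+00] [-0.7689278  -0.31927584 -0.37555355]
```

Call:
{"method": "step_arm", "body": {"targets": [[0.4,0,0,0,0],[0.4,0,0,0,0],[0.4,0,0,0,0]]}}

```text
t: 23.5
position: [0.5272, -0.0103, 0.2695]
eef_rot: [3.139, 0.0, 1.569]
contact_force: [-0.2, -0.3, 0.6]
finger_gap: 0.0599
grasp_force: 0.0
```

Call:
{"method": "step_arm", "body": {"targets": [[0.4,0,0,0,0],[0.4,0,0,0,0],[0.4,0,0,0,0],[0.4,0,0,0,0]]}}

```text
t: 23.9
position: [0.5263, -0.0097, 0.2679]
eef_rot: [3.141, 0.0, 1.57]
contact_force: [-0.7, -0.7, -0.0]
finger_gap: 0.0599
grasp_force: 0.0
```

```bash
python3 - <<'E'
from h import *
o=observe();print(o['position'],o['eef_rot'],o['joint_vel'],o['contact_force'],o['joint_efforts'])
im=snap('wrist','w6');im2=snap('side','s6')
print(proj(cal('wrist'),[.5278,-.0033,.233]))
a=cv2.resize(im[:,:,::-1],(480,360)); b=cv2.resize(im2[150:270,270:375,::-1],(315,360))
cv2.imwrite('pics/c6.png',np.hstack([a,b]))
E
```

```text
[ 0.52626227 -0.00970099  0.2679347 ] [3.14144351e+00 3.56070500e-05 1.57020236e+00] [-0.00134754  0.00295745  0.00127944 -0.00098798  0.00027655  0.00098351] [-7.34447525e-01 -6.52554417e-01 -1.33369852e-04] [-1.26777054e-02 -3.32781672e+01 -2.60970086e+01 -9.85302649e-04
 -1.39912954e-03 -9.79960851e-05]
[324.3265813  351.38655499]
```

View pics/c6.png

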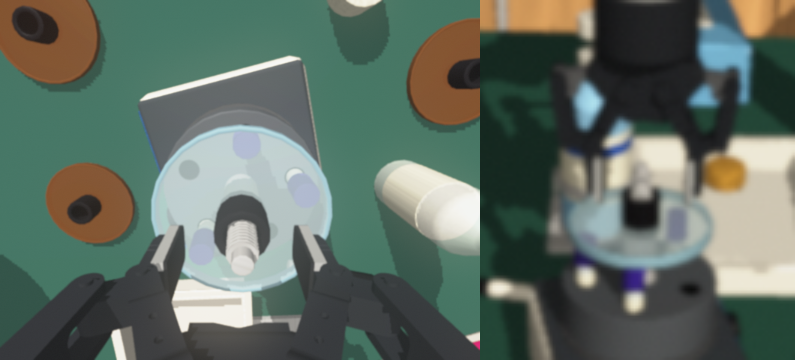

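The tool simply sits 6 mm short in y, with no contact. I correct that, lower and grip.

Call:
{"method": "step_arm", "body": {"targets": [[0.4,1.5,6.4,0,0],[0.4,1.5,6.4,-4,0],[0.4,1.5,6.4,-8,0],[0.4,1.5,6.4,-8,0],[0.4,1.5,6.4,-8,0]]}}

```text
t: 24.5
position: [0.5275, -0.0034, 0.2594]
eef_rot: [-3.141, -0.0, 1.57]
contact_force: [0.7, 0.4, 0.3]
finger_gap: 0.0599
grasp_force: 0.0
```

Call:
{"method": "step_arm", "body": {"targets": [[-0.6,0,0,0,0],[-0.6,0,0,0,0],[-0.6,0,0,0,0],[-0.6,0,0,0,0],[-0.6,0,0,0,0]]}}

```text
t: 25.0
position: [0.5281, -0.0035, 0.2603]
eef_rot: [3.141, 0.0, 1.57]
contact_force: [0.7, -0.7, 1.3]
finger_gap: 0.03
grasp_force: 49.6
```

Call:
{"method": "step_arm", "body": {"targets": [[-0.6,0,0,2,0],[-0.6,0,0,4,0],[-0.6,0,0,6,0],[-0.6,0,0,8,0]]}}

```text
t: 25.4
position: [0.5275, -0.0033, 0.2677]
eef_rot: [-3.141, -0.0, 1.57]
contact_force: [0.1, 0.3, -0.5]
finger_gap: 0.0297
grasp_force: 49.5
```

Call:
{"method": "step_arm", "body": {"targets": [[-0.6,0,0,18,0],[-0.6,0,0,36,0],[-0.6,0,0,56,0],[-0.6,0,0,76,0],[-0.6,0,0,92,0]]}}

```text
t: 25.9
position: [0.5279, -0.0034, 0.3611]
eef_rot: [3.141, 0.0, 1.57]
contact_force: [0.5, -0.6, -0.9]
finger_gap: 0.0299
grasp_force: 50.8
```

Call:
{"method": "step_arm", "body": {"targets": [[-0.6,-10,-27,0,0],[-0.6,-20,-54,0,0],[-0.6,-30,-81,0,0],[-0.6,-40,-108,0,0],[-0.6,-50,-135,0,0]]}}

```text
t: 26.4
position: [0.4771, -0.1393, 0.3599]
eef_rot: [3.142, 0.0, 1.57]
contact_force: [-0.1, 0.2, -1.2]
finger_gap: 0.0298
grasp_force: 50.8
```

Call:
{"method": "step_arm", "body": {"targets": [[-0.6,-10,-27,0,0],[-0.6,-20,-54,0,0],[-0.6,-30,-81,0,0],[-0.6,-40,-108,0,0],[-0.6,-46,-137,0,0]]}}

```text
t: 26.9
position: [0.4309, -0.2761, 0.3598]
eef_rot: [-3.141, -0.0, 1.57]
contact_force: [-0.2, -0.8, -1.3]
finger_gap: 0.0297
grasp_force: 50.8
```

Call:
{"method": "step_arm", "body": {"targets": [[-0.6,0,0,-5,0],[-0.6,0,0,-30,0],[-0.6,0,0,-60,0],[-0.6,0,0,-80,0],[-0.6,0,0,-80,0]]}}

```text
t: 27.4
position: [0.4298, -0.2732, 0.2761]
eef_rot: [-3.135, -0.006, 1.57]
contact_force: [-0.5, -0.5, -1.1]
finger_gap: 0.0297
grasp_force: 50.7
```

Call:
{"method": "step_arm", "body": {"targets": [[-0.6,0,0,-30,0],[-0.6,0,0,-60,0],[-0.6,0,0,-90,0],[-0.6,0,0,-120,0],[-0.6,0,0,-140,0]]}}

```text
t: 27.9
position: [0.432, -0.2749, 0.1392]
eef_rot: [-3.141, -0.001, 1.57]
contact_force: [-0.2, 0.5, -1.8]
finger_gap: 0.0296
grasp_force: 50.8
```

Call:
{"method": "step_arm", "body": {"targets": [[-0.6,0,0,-15,0],[-0.6,0,0,-27,0],[-0.6,0,0,-34,0],[-0.6,0,0,-38,0],[-0.6,0,0,-38,0]]}}

```text
t: 28.4
position: [0.432, -0.2755, 0.102]
eef_rot: [3.141, 0.0, 1.57]
contact_force: [-0.3, -0.1, -0.7]
finger_gap: 0.0295
grasp_force: 50.8
```

```bash
python3 - <<'E'
from h import *
o=observe();print(o['position'],o['eef_rot'],o['contact_force'])
im=snap('wrist','w7')
cv2.imwrite('pics/c7.png',cv2.resize(im[:,:,::-1],(480,360)))
E
```

```text
[ 0.43200993 -0.27546501  0.10204354] [3.14137375e+00 1.51554771e-04 1.57015757e+00] [-0.33747739 -0.06974076 -0.70967508]
```

View pics/c7.png

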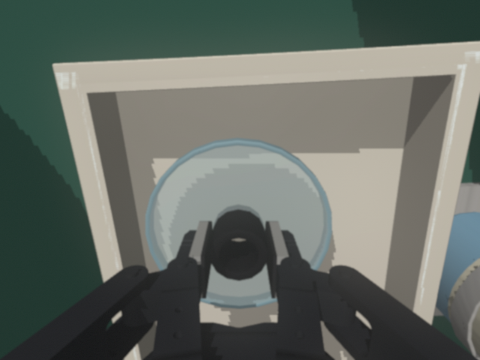

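The plate is held level inside the walls. I lower it slowly.

Call:
{"method": "step_arm", "body": {"targets": [[-0.6,0,0,-4,0],[-0.6,0,0,-8,0],[-0.6,0,0,-11,0],[-0.6,0,0,-12,0],[-0.6,0,0,-12,0]]}}

```text
t: 28.95
position: [0.4316, -0.2753, 0.0896]
eef_rot: [-3.141, -0.0, 1.57]
contact_force: [0.7, 1.0, -2.0]
finger_gap: 0.0297
grasp_force: 50.8
```

Call:
{"method": "step_arm", "body": {"targets": [[-0.6,0,0,-1,0],[-0.6,0,0,-2,0],[-0.6,0,0,-3,0],[-0.6,0,0,-3,0]]}}

```text
t: 29.35
position: [0.4319, -0.2755, 0.0878]
eef_rot: [-3.141, -0.0, 1.57]
contact_force: [-3.1, 2.0, 6.1]
finger_gap: 0.0297
grasp_force: 51.5
```

Call:
{"method": "step_arm", "body": {"targets": [[-0.6,0,0,1,0],[0.2,0,0,1,0],[0.2,0,0,1,0],[0.2,0,0,1,0],[0.2,0,0,1,0]]}}

```text
t: 29.85
position: [0.4318, -0.2754, 0.0878]
eef_rot: [3.142, 0.0, 1.57]
contact_force: [-0.9, 0.3, 0.3]
finger_gap: 0.0511
grasp_force: 0.0
```

Call:
{"method": "step_arm", "body": {"targets": [[0.2,0,0,10,0],[0.2,0,0,40,0],[0.2,0,0,85,0],[0.2,0,0,130,0],[0.2,0,0,175,0]]}}

```text
t: 30.35
position: [0.4314, -0.2752, 0.2651]
eef_rot: [3.141, 0.0, 1.57]
contact_force: [1.0, -0.9, -0.4]
finger_gap: 0.0516
grasp_force: 0.0
```

Call:
{"method": "step_arm", "body": {"targets": [[-1,0,0,40,0],[-1,0,0,65,0],[-1,0,0,65,0],[-1,0,0,65,0],[-1,0,0,65,0]]}}

```text
t: 30.85
position: [0.4308, -0.2747, 0.3262]
eef_rot: [-3.139, -0.002, 1.57]
contact_force: [0.1, -0.4, -0.1]
finger_gap: -0.0001
grasp_force: 0.0
```

```bash
python3 - <<'E'
from h import *
o=observe();print(o['position'],o['eef_rot'],o['finger_gap'])
im=snap('wrist','w8');im2=snap('top','t8')
a=cv2.resize(im[:,:,::-1],(400,300)); b=cv2.resize(im2[200:375,400:560,::-1],(330,360))
c=np.zeros((360,730,3),np.uint8);c[:300,:400]=a;c[:,400:]=b
cv2.imwrite('pics/c8.png',c)
E
```

```text
[ 0.4308333  -0.27468837  0.32617743] [-3.13899566e+00 -1.98247373e-03  1.57002632e+00] -8.240720804149607e-05
```

View pics/c8.png

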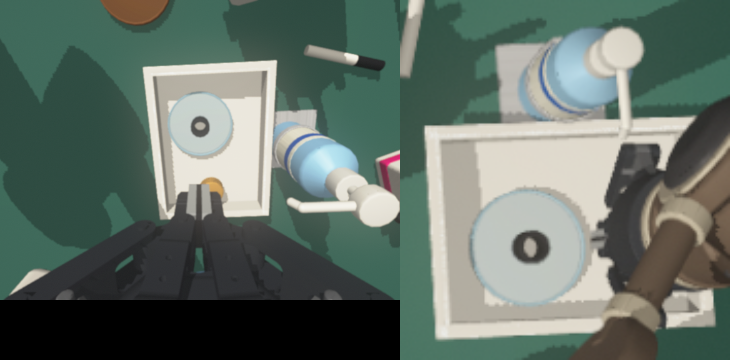

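The plate lies flat hub up, and the nut is in the tray. Next is the pump, with shut fingers.

Call:
{"method": "step_arm", "body": {"targets": [[-1,40,-6,5,0],[-1,80,-14,5,0],[-1,120,-21,5,0],[-1,150,-27,5,0],[-1,150,-27,5,0]]}}

```text
t: 31.45
position: [0.5844, -0.3024, 0.3301]
eef_rot: [-3.141, -0.001, 1.571]
contact_force: [-1.4, 1.1, 0.2]
finger_gap: 0.0002
grasp_force: 0.0
```

Call:
{"method": "step_arm", "body": {"targets": [[-1,0,0,0,0],[-1,0,0,0,0],[-1,0,0,0,0]]}}

```text
t: 31.75
position: [0.5806, -0.3022, 0.3325]
eef_rot: [-3.14, -0.001, 1.569]
contact_force: [-0.2, -0.1, -0.2]
finger_gap: 0.0001
grasp_force: 0.0
```

Call:
{"method": "step_arm", "body": {"targets": [[-1,0,0,-15,0],[-1,0,0,-28,0],[-1,0,0,-33,0],[-1,0,0,-36,0],[-1,0,0,-38,0]]}}

```text
t: 32.25
position: [0.5812, -0.3022, 0.2948]
eef_rot: [-3.14, -0.001, 1.57]
contact_force: [-3.0, 1.1, 4.0]
finger_gap: -0.0001
grasp_force: 2.1
```

Call:
{"method": "step_arm", "body": {"targets": [[-1,0,0,-2,0],[-1,0,0,-5,0],[-1,0,0,-8,0],[-1,0,0,-11,0],[-1,0,0,-12,0]]}}

```text
t: 32.75
position: [0.5818, -0.3024, 0.2846]
eef_rot: [3.141, 0.0, 1.57]
contact_force: [-4.2, 2.4, 8.9]
finger_gap: -0.0003
grasp_force: 4.6
```

Call:
{"method": "step_arm", "body": {"targets": [[-1,0,0,-3,0],[-1,0,0,-6,0],[-1,0,0,-9,0],[-1,0,0,-9,0],[-1,0,0,-9,0]]}}

```text
t: 33.25
position: [0.5819, -0.3025, 0.2834]
eef_rot: [3.14, 0.002, 1.57]
contact_force: [-13.4, 7.9, 31.5]
finger_gap: 0.0
grasp_force: 16.1
```

The pump bottomed out at 31 N. I let it spring up and go to the tube at the mixer's +y side (86.5°).

Call:
{"method": "step_arm", "body": {"targets": [[-1,0,0,10,0],[-1,0,0,35,0],[-1,0,0,70,0],[-1,0,0,85,0],[-1,0,0,85,0]]}}

```text
t: 33.75
position: [0.5834, -0.3033, 0.3624]
eef_rot: [3.135, 0.004, 1.57]
contact_force: [-0.5, -0.7, 0.5]
finger_gap: 0.0001
grasp_force: 0.0
```

Call:
{"method": "step_arm", "body": {"targets": [[-0.1,-6,40,0,-1],[-0.1,-12,80,0,-2],[-0.1,-18,120,0,-3],[-0.1,-24,160,0,-3.5],[-0.1,-30,200,0,-3.5]]}}

```text
t: 34.25
position: [0.5507, -0.1008, 0.3562]
eef_rot: [-3.139, -0.001, 1.508]
contact_force: [-0.0, 0.6, -0.3]
finger_gap: 0.0385
grasp_force: 0.0
```

Call:
{"method": "step_arm", "body": {"targets": [[-0.1,-6,40,0,0],[-0.1,-12,80,0,0],[-0.1,-18,120,0,0],[-0.1,-20,146,0,0],[-0.1,-20,146,0,0]]}}

```text
t: 34.75
position: [0.5305, 0.0466, 0.3565]
eef_rot: [-3.138, -0.001, 1.513]
contact_force: [-0.7, -0.8, 0.2]
finger_gap: 0.0384
grasp_force: 0.0
```

Call:
{"method": "step_arm", "body": {"targets": [[-0.1,0,0,0,0],[-0.1,0,0,0,0],[-0.1,0,0,0,0],[-0.1,0,0,0,0]]}}

```text
t: 35.15
position: [0.5319, 0.0426, 0.3586]
eef_rot: [-3.141, 0.0, 1.507]
contact_force: [-0.5, 0.7, 0.2]
finger_gap: 0.0383
grasp_force: 0.0
```

```bash
cat > rk.py <<'E'
from h import *
def rack(im,C,box):
    x0,y0,x1,y1=box; hsv=cv2.cvtColor(im[y0:y1,x0:x1],cv2.COLOR_RGB2HSV)
    m=((hsv[...,1]<45)&(hsv[...,2]>110)).astype(np.uint8)
    m=cv2.morphologyEx(m,cv2.MORPH_CLOSE,np.ones((9,9)))
    n,l,s,c=cv2.connectedComponentsWithStats(m); i=1+np.argmax(s[1:,4])
    p=np.argwhere(l==i)[:,::-1].astype(np.float32)+[x0,y0]
    w=np.array([onz(C,q,.05)[:2] for q in p],np.float32)
    r=cv2.minAreaRect(w); return r
if __name__=='__main__':
    T=cal('top')
    print(rack(cv2.imread('pics/t0.png' if 0 else 'pics/top0.png')[:,:,::-1],T,(120,275,215,340)))
    im=snap('top','t9'); print(rack(im,T,(100,255,235,360)))
    o=observe();print(o['position'],o['eef_rot'],o['joints'])
    t0=cv2.imread('pics/top0.png');t9=im[:,:,::-1]
    print('pump area diff',np.abs(t0[215:235,495:520].astype(int)-t9[215:235,495:520]).mean())
    w=snap('wrist','w9')
    for q in[(.5304,.0386,.175),(.5685,.0072,.175),(.5011,-.0357,.175)]:print(proj(cal('wrist'),q))
    cv2.imwrite('pics/c9.png',np.hstack([cv2.resize(w[:,:,::-1],(480,360)),cv2.resize(t9[255:360,120:212],(315,360))]))
E
python3 rk.py
```

```text
((0.4470328986644745, 0.28424912691116333), (0.06863775104284286, 0.12882202863693237), 6.361961364746094)
((0.4473121762275696, 0.28174424171447754), (0.06863775104284286, 0.1336561143398285), 6.361961364746094)
[0.53188785 0.0427131  0.358707  ] [-3.14151465e+00  9.43118401e-05  1.50741742e+00] [-1.43843782e-03  8.29942221e-02  1.78917988e+00 -9.35150476e-05
  1.26950224e+00  6.19682305e-02]
pump area diff 1.2106666666666666
[316.75379503 240.45217936]
[370.95374042 277.63897955]
[285.28283419 333.37152472]
```

View pics/c9.png

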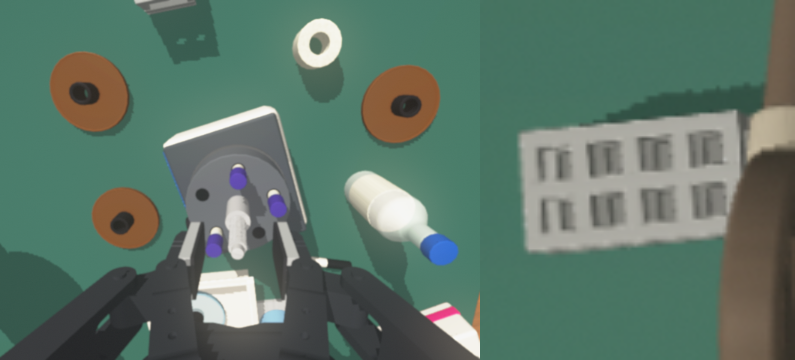

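Three violet caps appear where predicted: (317,240), (369,275) and (284,330) in full-size pixels. The rack has not moved and the pump is back up. I take the first tube.

Call:
{"method": "step_arm", "body": {"targets": [[-0.1,-1,1,-40,0],[-0.1,-1,1,-80,0],[-0.1,-1,1,-110,0],[-0.1,-1,1,-110,0],[-0.1,-1,1,-110,0]], "newtons": 25}}

```text
t: 35.75
position: [0.5309, 0.0444, 0.249]
eef_rot: [-3.141, 0.0, 1.509]
contact_force: [0.1, -0.2, 0.4]
finger_gap: 0.0385
grasp_force: 0.0
```

Call:
{"method": "step_arm", "body": {"targets": [[-0.1,0,0,-6,0],[-0.1,0,0,-12,0],[-0.1,0,0,-17,0],[-0.1,0,0,-18,0],[-0.1,0,0,-18,0]]}}

```text
t: 36.25
position: [0.5306, 0.0446, 0.2308]
eef_rot: [-3.141, -0.0, 1.509]
contact_force: [0.1, -0.1, -0.4]
finger_gap: 0.038
grasp_force: 0.0
```

Call:
{"method": "step_arm", "body": {"targets": [[-0.8,0,0,0,0],[-0.8,0,0,0,0],[-0.8,0,0,0,0],[-0.8,0,0,0,0],[-0.8,0,0,0,0]]}}

```text
t: 36.75
position: [0.5308, 0.0446, 0.2311]
eef_rot: [3.141, -0.0, 1.509]
contact_force: [0.3, -0.0, 0.4]
finger_gap: 0.0159
grasp_force: 25.5
```

Call:
{"method": "step_arm", "body": {"targets": [[-0.8,0,0,10,0],[-0.8,0,0,20,0],[-0.8,0,0,35,0],[-0.8,0,0,55,0],[-0.8,0,0,75,0]]}}

```text
t: 37.25
position: [0.5308, 0.0446, 0.3074]
eef_rot: [3.141, -0.0, 1.509]
contact_force: [0.2, 0.6, -0.0]
finger_gap: 0.0157
grasp_force: 25.5
```

Call:
{"method": "step_arm", "body": {"targets": [[-0.8,-8,20,15,1],[-0.8,-20,54,25,3],[-0.8,-34,90,25,5],[-0.8,-48,126,25,7],[-0.8,-60,156,25,9]]}}

```text
t: 37.75
position: [0.4701, 0.2022, 0.3323]
eef_rot: [3.14, -0.001, 1.668]
contact_force: [1.8, -0.2, 0.3]
finger_gap: 0.0157
grasp_force: 25.5
```

Call:
{"method": "step_arm", "body": {"targets": [[-0.8,-14,36,0,1],[-0.8,-28,72,0,1],[-0.8,-40,104,0,1],[-0.8,-40,104,0,1],[-0.8,-40,104,0,1]]}}

```text
t: 38.25
position: [0.4305, 0.3052, 0.3317]
eef_rot: [3.141, 0.0, 1.686]
contact_force: [0.4, -0.4, -1.2]
finger_gap: 0.0159
grasp_force: 25.5
```

```bash
cat > fit.py <<'E'
from h import *
from scipy.optimize import minimize
g=np.arange(-56,57,4)*1e-3
def pts(dx,dy):
    X,Y=.033-dx,.061-dy
    return np.array([[s*X,t*Y/.061] for s in(-1,1) for t in np.arange(-.056,.057,.004)]+[[t*X/.033,s*Y] for s in(-1,1) for t in np.arange(-.03,.031,.004)])
IN,OUT=pts(.0015,.0015),pts(-.003,-.003)
CE=np.array([[x+a,y+b] for x in(-.014,.014) for y in(-.042,-.014,.014,.042) for a in(-.005,0,.005) for b in(-.005,0,.005)])
WL=np.array([[0,y] for y in g]+[[x,y] for x in(-.02,-.014,-.008,.008,.014,.02) for y in(-.028,0,.028)])
def fit(im,C,p0):
    hsv=cv2.cvtColor(im,cv2.COLOR_RGB2HSV).astype(float)
    G=cv2.GaussianBlur(np.clip(hsv[...,2]-1.2*hsv[...,1],0,200),(0,0),1.5)
    def smp(p,Q):
        c,s=np.cos(p[2]),np.sin(p[2])
        W=np.c_[Q@[c,-s]+p[0],Q@[s,c]+p[1],np.full(len(Q),.05)]
        K,D,o,R=C
        q=((W-o)@R*[1,-1,-1]); u=cv2.projectPoints(q,np.zeros(3),np.zeros(3),K,D)[0][:,0].astype(np.float32)
        return cv2.remap(G.astype(np.float32),u[:,0].copy(),u[:,1].copy(),1).mean()
    f=lambda v:-(smp(v*S,IN)+smp(v*S,WL)-smp(v*S,OUT)-smp(v*S,CE))
    S=np.array([.001,.001,.02]); best=None
    for ax in(-8,0,8):
        for ay in(-8,0,8):
            r=minimize(f,np.array(p0)/S+[ax,ay,0],method='Nelder-Mead',options=dict(initial_simplex=None))
            if best is None or r.fun<best.fun:best=r
    return best.x*S,best.fun
E
cat > f1.py <<'E'
from fit import *
o=observe();print(o['position'],o['eef_rot'])
p0=[.447,.287,.112]
print(fit(cv2.imread('pics/top0.png')[:,:,::-1].copy(),cal('top'),p0))
C=cal('wrist');w=snap('wrist','w10');print(fit(w,C,p0))
for q in [(-.0139,0)]:pass
E
python3 f1.py
```

```text
[0.43053535 0.30518472 0.33165825] [3.14053313e+00 1.50732790e-04 1.68558443e+00]
(array([0.44719087, 0.28778167, 0.11312201]), np.float64(-118.89045715332031))
(array([0.44697123, 0.28931156, 0.11395954]), np.float64(-158.5037841796875))
```

Both cameras agree on the rack, at (0.447, 0.288) and 6.5°. I lower into cell (−14, 14).

Call:
{"method": "step_arm", "body": {"targets": [[-0.8,0,1.5,-30,0],[-0.8,0,1.5,-70,0],[-0.8,0,1.5,-105,0],[-0.8,0,1.5,-125,0],[-0.8,0,1.5,-130,0]]}}

```text
t: 38.8
position: [0.4296, 0.3037, 0.1981]
eef_rot: [-3.136, 0.003, 1.681]
contact_force: [-1.3, -0.2, -0.4]
finger_gap: 0.0158
grasp_force: 25.5
```

Call:
{"method": "step_arm", "body": {"targets": [[-0.8,0,0,-5,0],[-0.8,0,0,-12,0],[-0.8,0,0,-19,0],[-0.8,0,0,-26,0],[-0.8,0,0,-33,0]]}}

```text
t: 39.3
position: [0.431, 0.3063, 0.1678]
eef_rot: [3.141, -0.0, 1.684]
contact_force: [-0.2, 0.6, 0.0]
finger_gap: 0.0159
grasp_force: 25.5
```

Call:
{"method": "step_arm", "body": {"targets": [[-0.8,0,0,-7,0],[-0.8,0,0,-14,0],[-0.8,0,0,-21,0],[-0.8,0,0,-24,0],[-0.8,0,0,-24,0]]}}

```text
t: 39.8
position: [0.4303, 0.3059, 0.1431]
eef_rot: [-3.14, 0.001, 1.683]
contact_force: [-0.4, 0.2, -1.1]
finger_gap: 0.016
grasp_force: 25.5
```

Call:
{"method": "step_arm", "body": {"targets": [[-0.8,0,0,-1,0],[-0.8,0,0,-2,0],[-0.8,0,0,-3,0],[-0.8,0,0,-3,0]]}}

```text
t: 40.2
position: [0.4308, 0.3061, 0.1409]
eef_rot: [3.141, -0.0, 1.683]
contact_force: [0.0, 0.3, 0.7]
finger_gap: 0.0161
grasp_force: 25.5
```

Call:
{"method": "step_arm", "body": {"targets": [[-0.5,0,0,0,0],[-0.3,0,0,0,0],[-0.2,0,0,0,0],[-0.1,0,0,0,0],[-0.1,0,0,0,0]]}}

```text
t: 40.7
position: [0.4308, 0.3061, 0.1409]
eef_rot: [3.141, -0.0, 1.683]
contact_force: [0.4, 0.4, 0.0]
finger_gap: 0.0383
grasp_force: 0.0
```

Call:
{"method": "step_arm", "body": {"targets": [[-0.1,0,0,10,0],[-0.1,0,0,35,0],[-0.1,0,0,80,0],[-0.1,0,0,130,0],[-0.1,0,0,180,0]]}}

```text
t: 41.2
position: [0.4303, 0.3059, 0.3231]
eef_rot: [-3.141, 0.0, 1.683]
contact_force: [0.8, 0.5, -0.3]
finger_gap: 0.0385
grasp_force: 0.0
```

Call:
{"method": "step_arm", "body": {"targets": [[-0.1,20,-40,45,-8.4],[-0.1,40,-80,45,-16.8],[-0.1,60,-120,45,-25.2],[-0.1,80,-160,45,-33.6],[-0.1,95,-190,45,-42]]}}

```text
t: 41.7
position: [0.5265, 0.1137, 0.3672]
eef_rot: [3.14, -0.001, 0.943]
contact_force: [-0.2, 0.5, 0.4]
finger_gap: 0.0386
grasp_force: 0.0
```

Call:
{"method": "step_arm", "body": {"targets": [[-0.1,20,-40,0,-8.4],[-0.1,40,-80,0,-16.8],[-0.1,48,-108,0,-25.2],[-0.1,48,-108,0,-33],[-0.1,48,-108,0,-40]]}}

```text
t: 42.2
position: [0.5739, 0.0067, 0.3664]
eef_rot: [3.142, -0.0, 0.244]
contact_force: [0.8, -0.2, 0.3]
finger_gap: 0.0387
grasp_force: 0.0
```

Call:
{"method": "step_arm", "body": {"targets": [[-0.1,0,0,0,0],[-0.1,0,0,0,0],[-0.1,0,0,0,0],[-0.1,0,0,0,0]]}}

```text
t: 42.6
position: [0.5736, 0.0084, 0.366]
eef_rot: [3.142, -0.0, 0.254]
contact_force: [-0.2, -0.8, 0.2]
finger_gap: 0.0383
grasp_force: 0.0
```

```bash
python3 - <<'E'
from fit import *
o=observe();print(o['position'],np.degrees(o['eef_rot'][2]))
T=cal('top');im=snap('top','t11');r,f=fit(im,T,[.447,.288,.113]);print(r,f)
# violet blobs at z .084 near the rack, z .175 on the mixer
h=cv2.cvtColor(im,cv2.COLOR_RGB2HSV);m=((h[...,0]>112)&(h[...,0]<150)&(h[...,1]>90)).astype(np.uint8)
n,l,s,c=cv2.connectedComponentsWithStats(m)
for i in range(1,n):
    if s[i,4]>15 and 120<c[i][0]<400 and c[i][1]>200: print(c[i],s[i,4],onz(T,c[i],.084)[:2],onz(T,c[i],.175)[:2])
E
```

```text
[0.573634   0.00842905 0.36602097] 14.548322852902942
[0.44723212 0.28811985 0.11445695] -112.25303649902344
[314.73404255 234.4787234 ] 94 [0.5827927 0.007713 ] [0.567029   0.00685039]
[339.86206897 273.22413793] 58 [ 0.51234912 -0.03848068] [ 0.5026281  -0.03538077]
[153.58024691 315.60493827] 81 [0.43127979 0.29651854] [0.42851292 0.2708821 ]
```

The first tube stands in its cell. Now the second, at 14.5°.

Call:
{"method": "step_arm", "body": {"targets": [[-0.1,0,0,-40,0],[-0.1,0,0,-80,0],[-0.1,0,0,-115,0],[-0.1,0,0,-118,0],[-0.1,0,0,-118,0]]}}

```text
t: 43.15
position: [0.5734, 0.0083, 0.2473]
eef_rot: [-3.141, 0.002, 0.253]
contact_force: [-0.5, -0.3, -0.3]
finger_gap: 0.0385
grasp_force: 0.0
```

Call:
{"method": "step_arm", "body": {"targets": [[-0.1,0,0,-6,0],[-0.1,0,0,-12,0],[-0.1,0,0,-17,0],[-0.1,0,0,-17,0],[-0.1,0,0,-17,0]]}}

```text
t: 43.65
position: [0.5738, 0.0081, 0.2311]
eef_rot: [3.141, -0.0, 0.252]
contact_force: [-0.0, -0.1, 0.0]
finger_gap: 0.0386
grasp_force: 0.0
```

Call:
{"method": "step_arm", "body": {"targets": [[-0.8,0,0,0,0],[-0.8,0,0,0,0],[-0.8,0,0,0,0],[-0.8,0,0,0,0],[-0.8,0,0,0,0]]}}

```text
t: 44.15
position: [0.5739, 0.0081, 0.2312]
eef_rot: [3.142, -0.001, 0.252]
contact_force: [-0.8, 1.1, 0.7]
finger_gap: 0.0158
grasp_force: 25.4
```

Call:
{"method": "step_arm", "body": {"targets": [[-0.8,0,0,10,0],[-0.8,0,0,25,0],[-0.8,0,0,45,0],[-0.8,0,0,75,0],[-0.8,0,0,100,0]]}}

```text
t: 44.65
position: [0.574, 0.008, 0.3336]
eef_rot: [3.141, -0.002, 0.252]
contact_force: [1.1, -0.2, -0.1]
finger_gap: 0.0157
grasp_force: 25.4
```

Call:
{"method": "step_arm", "body": {"targets": [[-0.8,-6,20,0,8.2],[-0.8,-18,55,0,16.4],[-0.8,-30,90,0,24.6],[-0.8,-42,125,0,32.8],[-0.8,-54,160,0,41]]}}

```text
t: 45.15
position: [0.5194, 0.1693, 0.3325]
eef_rot: [3.14, -0.001, 0.973]
contact_force: [0.6, 0.3, -0.1]
finger_gap: 0.0156
grasp_force: 25.4
```

Call:
{"method": "step_arm", "body": {"targets": [[-0.8,-12,35,0,8.2],[-0.8,-24,70,0,16.4],[-0.8,-36,105,0,24.6],[-0.8,-50,140,0,32.8],[-0.8,-64,169,0,41]]}}

```text
t: 45.65
position: [0.4553, 0.3389, 0.3325]
eef_rot: [3.14, -0.001, 1.69]
contact_force: [0.0, 0.6, 0.1]
finger_gap: 0.0159
grasp_force: 25.4
```

Call:
{"method": "step_arm", "body": {"targets": [[-0.8,0,0,0,0],[-0.8,0,0,0,0],[-0.8,0,0,0,0]]}}

```text
t: 45.95
position: [0.4562, 0.3364, 0.3315]
eef_rot: [3.141, 0.0, 1.682]
contact_force: [-0.4, 1.0, 0.8]
finger_gap: 0.0159
grasp_force: 25.4
```

```bash
python3 - <<'E'
from fit import *
o=observe();print(o['position'],np.degrees(o['eef_rot'][2]))
C=cal('wrist');w=snap('wrist','w12');r,f=fit(w,C,[.447,.288,.113]);print(r,f)
E
```

```text
[0.45618787 0.33642081 0.33151733] 96.37034790653777
[0.44730288 0.28760192 0.11288521] -122.34285736083984
```

Call:
{"method": "step_arm", "body": {"targets": [[-0.8,-0.5,0.5,-30,0],[-0.8,-0.5,0.5,-70,0],[-0.8,-0.5,0.5,-105,0],[-0.8,-0.5,0.5,-125,0],[-0.8,-0.5,0.5,-130,0]]}}

```text
t: 46.5
position: [0.4541, 0.3353, 0.1977]
eef_rot: [-3.136, 0.003, 1.681]
contact_force: [-0.3, -1.0, -0.3]
finger_gap: 0.0156
grasp_force: 25.4
```

Call:
{"method": "step_arm", "body": {"targets": [[-0.8,0,0,-5,0],[-0.8,0,0,-12,0],[-0.8,0,0,-19,0],[-0.8,0,0,-26,0],[-0.8,0,0,-33,0]]}}

```text
t: 47.0
position: [0.4555, 0.3378, 0.1679]
eef_rot: [3.141, -0.0, 1.683]
contact_force: [-0.3, 0.7, -1.0]
finger_gap: 0.0157
grasp_force: 25.4
```

Call:
{"method": "step_arm", "body": {"targets": [[-0.8,0,0,-7,0],[-0.8,0,0,-14,0],[-0.8,0,0,-21,0],[-0.8,0,0,-26,0],[-0.8,0,0,-26,0]]}}

```text
t: 47.5
position: [0.4547, 0.3373, 0.1408]
eef_rot: [-3.14, 0.001, 1.683]
contact_force: [-0.8, -0.2, 0.0]
finger_gap: 0.0159
grasp_force: 25.4
```

Call:
{"method": "step_arm", "body": {"targets": [[-0.5,0,0,0,0],[-0.3,0,0,0,0],[-0.2,0,0,0,0],[-0.1,0,0,0,0],[-0.1,0,0,0,0]]}}

```text
t: 48.0
position: [0.4554, 0.3377, 0.1421]
eef_rot: [3.141, -0.0, 1.683]
contact_force: [-0.5, 0.6, 0.5]
finger_gap: 0.0384
grasp_force: 0.0
```

Call:
{"method": "step_arm", "body": {"targets": [[-0.1,0,0,10,0],[-0.1,0,0,35,0],[-0.1,0,0,80,0],[-0.1,0,0,130,0],[-0.1,0,0,180,0]]}}

```text
t: 48.5
position: [0.4548, 0.3374, 0.3241]
eef_rot: [-3.142, 0.0, 1.683]
contact_force: [1.6, -0.2, 0.2]
finger_gap: 0.0383
grasp_force: 0.0
```

Call:
{"method": "step_arm", "body": {"targets": [[-0.1,5,-40,45,-8],[-0.1,10,-85,45,-16],[-0.1,15,-130,45,-24],[-0.1,20,-175,45,-32],[-0.1,25,-220,45,-40]]}}

```text
t: 49.0
position: [0.48, 0.1159, 0.3681]
eef_rot: [3.14, -0.001, 0.98]
contact_force: [1.3, -0.1, 0.0]
finger_gap: 0.0384
grasp_force: 0.0
```

Call:
{"method": "step_arm", "body": {"targets": [[-0.1,6,-45,0,-6],[-0.1,12,-90,0,-6],[-0.1,16,-135,0,-6],[-0.1,18,-157,0,-6],[-0.1,18,-157,0,-6]]}}

```text
t: 49.5
position: [0.4983, -0.0422, 0.3677]
eef_rot: [3.14, 0.0, 0.876]
contact_force: [0.1, 1.0, 0.2]
finger_gap: 0.0384
grasp_force: 0.0
```

Call:
{"method": "step_arm", "body": {"targets": [[-0.1,0,0,0,0],[-0.1,0,0,0,0],[-0.1,0,0,0,0],[-0.1,0,0,0,0]]}}

```text
t: 49.9
position: [0.4982, -0.0383, 0.3669]
eef_rot: [-3.141, -0.0, 0.882]
contact_force: [-0.1, -0.5, -0.3]
finger_gap: 0.0382
grasp_force: 0.0
```

Call:
{"method": "step_arm", "body": {"targets": [[-0.1,0,-1,-40,0],[-0.1,0,-1,-80,0],[-0.1,0,-1,-115,0],[-0.1,0,-1,-119,0],[-0.1,0,-1,-119,0]]}}

```text
t: 50.4
position: [0.4978, -0.0398, 0.2473]
eef_rot: [-3.14, 0.001, 0.882]
contact_force: [-0.3, 0.2, 0.8]
finger_gap: 0.0385
grasp_force: 0.0
```

Call:
{"method": "step_arm", "body": {"targets": [[-0.1,0,0,-6,0],[-0.1,0,0,-12,0],[-0.1,0,0,-17,0],[-0.1,0,0,-17,0],[-0.1,0,0,-17,0]]}}

```text
t: 50.9
position: [0.4983, -0.0404, 0.2311]
eef_rot: [3.141, -0.0, 0.881]
contact_force: [-0.0, -0.2, -0.3]
finger_gap: 0.0385
grasp_force: 0.0
```

Call:
{"method": "step_arm", "body": {"targets": [[-0.8,0,0,0,0],[-0.8,0,0,0,0],[-0.8,0,0,0,0],[-0.8,0,0,0,0],[-0.8,0,0,0,0]]}}

```text
t: 51.4
position: [0.4985, -0.0405, 0.2311]
eef_rot: [3.141, -0.0, 0.881]
contact_force: [0.6, 0.2, 1.0]
finger_gap: 0.0161
grasp_force: 25.4
```

Call:
{"method": "step_arm", "body": {"targets": [[-0.8,0,0,10,0],[-0.8,0,0,25,0],[-0.8,0,0,50,0],[-0.8,0,0,85,0],[-0.8,0,0,105,0]]}}

```text
t: 51.9
position: [0.499, -0.0404, 0.339]
eef_rot: [3.139, -0.002, 0.881]
contact_force: [1.0, -0.6, -0.3]
finger_gap: 0.0154
grasp_force: 25.4
```

Call:
{"method": "step_arm", "body": {"targets": [[-0.8,-10,15,0,8.2],[-0.8,-22,48,0,16.4],[-0.8,-34,84,0,24.6],[-0.8,-46,120,0,32.8],[-0.8,-54,156,0,41]]}}

```text
t: 52.4
position: [0.4431, 0.1168, 0.3364]
eef_rot: [3.142, -0.0, 1.602]
contact_force: [0.8, 0.2, 0.0]
finger_gap: 0.0154
grasp_force: 25.4
```

Call:
{"method": "step_arm", "body": {"targets": [[-0.8,-3,36,0,4],[-0.8,-6,72,0,5],[-0.8,-6,104,0,5],[-0.8,-6,124,0,5],[-0.8,-6,124,0,5]]}}

```text
t: 52.9
position: [0.4379, 0.2418, 0.3364]
eef_rot: [3.141, -0.001, 1.687]
contact_force: [0.1, -0.7, 0.6]
finger_gap: 0.0157
grasp_force: 25.4
```

Call:
{"method": "step_arm", "body": {"targets": [[-0.8,0,0,0,0],[-0.8,0,0,0,0],[-0.8,0,0,0,0]]}}

```text
t: 53.2
position: [0.4383, 0.2386, 0.3359]
eef_rot: [-3.141, 0.0, 1.682]
contact_force: [-0.2, 0.4, -0.4]
finger_gap: 0.0158
grasp_force: 25.4
```

```bash
python3 - <<'E'
from fit import *
o=observe();print(o['position'],np.degrees(o['eef_rot'][2]))
C=cal('wrist');w=snap('wrist','w13');r,f=fit(w,C,[.447,.288,.113]);print(r,f)
E
```

```text
[0.43826892 0.23859853 0.33589394] 96.37437469742555
[0.44739172 0.28694996 0.11414648] -209.76129150390625
```

Call:
{"method": "step_arm", "body": {"targets": [[-0.8,0.3,0.4,-30,0],[-0.8,0.3,0.4,-70,0],[-0.8,0.3,0.4,-105,0],[-0.8,0.3,0.4,-125,0],[-0.8,0.3,0.4,-135,0]]}}

```text
t: 53.75
position: [0.4373, 0.2387, 0.1985]
eef_rot: [-3.137, 0.001, 1.682]
contact_force: [0.1, -0.4, -0.5]
finger_gap: 0.0158
grasp_force: 25.4
```

Call:
{"method": "step_arm", "body": {"targets": [[-0.8,0,0,-5,0],[-0.8,0,0,-12,0],[-0.8,0,0,-19,0],[-0.8,0,0,-26,0],[-0.8,0,0,-33,0]]}}

```text
t: 54.25
position: [0.4389, 0.2402, 0.1679]
eef_rot: [3.14, -0.0, 1.684]
contact_force: [-0.7, -0.5, -0.2]
finger_gap: 0.0159
grasp_force: 25.4
```

Call:
{"method": "step_arm", "body": {"targets": [[-0.8,0,0,-7,0],[-0.8,0,0,-14,0],[-0.8,0,0,-21,0],[-0.8,0,0,-26,0],[-0.8,0,0,-26,0]]}}

```text
t: 54.75
position: [0.4379, 0.2397, 0.1408]
eef_rot: [-3.14, 0.001, 1.683]
contact_force: [-0.7, -0.6, -0.6]
finger_gap: 0.0156
grasp_force: 25.4
```

Call:
{"method": "step_arm", "body": {"targets": [[-0.5,0,0,0,0],[-0.3,0,0,0,0],[-0.2,0,0,0,0],[-0.1,0,0,0,0],[-0.1,0,0,0,0]]}}

```text
t: 55.25
position: [0.4387, 0.2401, 0.1421]
eef_rot: [3.141, -0.0, 1.683]
contact_force: [0.3, -1.4, -0.4]
finger_gap: 0.0386
grasp_force: 0.0
```

Call:
{"method": "step_arm", "body": {"targets": [[-0.1,0,0,10,0],[-0.1,0,0,35,0],[-0.1,0,0,80,0],[-0.1,0,0,130,0],[-0.1,0,0,180,0]]}}

```text
t: 55.75
position: [0.438, 0.2398, 0.3242]
eef_rot: [3.142, -0.0, 1.683]
contact_force: [1.2, -0.2, -0.9]
finger_gap: 0.0388
grasp_force: 0.0
```

Call:
{"method": "step_arm", "body": {"targets": [[-0.1,0,-40,45,0],[-0.1,0,-85,45,0],[-0.1,0,-130,45,0],[-0.1,0,-160,45,0],[-0.1,0,-160,45,0]]}}

```text
t: 56.25
position: [0.4383, 0.0771, 0.3679]
eef_rot: [3.14, 0.002, 1.679]
contact_force: [-0.5, -0.5, -0.6]
finger_gap: 0.0389
grasp_force: 0.0
```

```bash
python3 - <<'E'
from h import *
s=snap('side','s14');t=snap('top','t14')
b=lambda im,y0,y1,x0,x1,w,h:cv2.resize(im[y0:y1,x0:x1,::-1],(w,h),interpolation=2)
o=np.zeros((600,800,3),np.uint8)
o[:300,:400]=b(s,310,430,280,440,400,300)   # rack side
o[:300,400:]=b(t,265,345,115,222,400,300)   # rack top
o[300:,:400]=b(t,200,365,400,560,310,300)[:, :310].copy() if 0 else cv2.resize(t[200:375,400:560,::-1],(400,300))
o[300:,400:]=b(s,140,290,230,430,400,300)
cv2.imwrite('pics/c14.png',o)
E
```

```text
(no output)
```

View pics/c14.png

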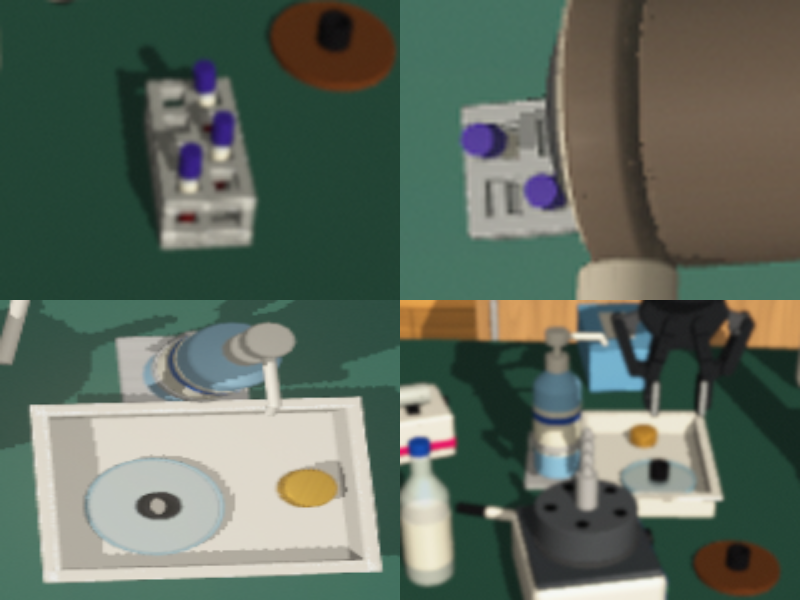

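Three tubes stand upright in the rack cells and the mixer's five wells are empty. The plate lies flat hub up, the nut is in the tray, and the pump is up. I hand in.

```bash
python3 -c "
from station import *
print(hand_in())"
```

```text
the job is handed in; nothing more can be done
None
```

The job is handed in, with no verdict returned: the nut and the plate (flat, hub up) are in the tray, the pump was pressed fully down and sprang back, and all three tubes stand upright in the grey rack.

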